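# Tip the offcut tray into the scrap box

### The arm

A 6-joint arm with a two-finger parallel gripper is mounted at the origin on a cart in front of the work surface, level with it; the furniture and walls round the work are solid. World frame = base frame: x ahead of the robot, y to its left, z up, the work surface at z = 0. Lengths are in m, angles in rad, forces in N, time in s.
With the tool pointing down it reaches from about 0.35 to 0.775 m from the base axis. Payload 5.5 kg.
Tool frame: the origin (TCP) lies at the very end of the fingers, on their centre line; the grasp point (between the pads) lies env.pinch_z behind it (env.pinch_z is the distance from the TCP to the grasp point, in m); z points along the fingers, y is the line along which they close (so a half turn about z gives the same grasp; the last joint's range is limited). The gripper opens to 85 mm and grips with 20 to 120 N. Pads are 22 mm wide; open, the fingers measure 114 mm over their backs; the gripper's body (76 mm by 85 mm) begins 54 mm behind the grasp point. The pads swing forward as they close: fully open they stand 13 mm farther back than shut.
Start: joints at [-1.434, 0.313, 0.046, 1.304, 0, 1.431], TCP at [0.157, -0.553, 0.231] pointing down, gripper open.
Joint ranges: [-2.76, 2.76], [-0.86, 1.69], [-1.03, 1.26], [-2.2, 2.34], [-1.47, 1.5], [-3.14, 3.14]. Speed limits (rad/s): [2.57, 2.57, 3.14, 3.14, 3.14, 3.14].

### API

Orientations are given as a unit quaternion [w, x, y, z].
In Python, from workcell import env, eyes gives the robot as it stands.
- The arm moves only by the shell command python3 -m jog 'ROWS' [FORCE]. ROWS is JSON, one flat list of numbers, 7 for each row, row after row: the shift along the world's x, y, z as a fraction of full scale, then the turn, a rotation vector about the world's x, y, z as a fraction of full scale, then the opening, from -1 (shut) to 1 (fully open), so that 0 is half open. A call has 1 to 12 rows; each row is the pose to reach, as a shift and turn from the pose commanded when the call began, turning the shorter way round; what a row does not reach only later rows make up. Full scale, the value 1, is 20 cm for a shift and pi rad for a turn. A row lasts 1/12 s, in which the tool goes at most 41.7 mm and 7.16 degrees, less where a joint would pass 70% of its speed; a pose out of reach is approached as far as the arm can. A call with a number of a shift or a turn outside -1 to 1 is refused whole. A call with a gripper value outside its range is refused whole. The fingers move at their own pace and stop on an object; FORCE is the grip in N (left out, the last holds). Time passes only in rows, so rows that repeat a pose let the fingers close. It gives the time, the measured TCP pose, the force, the opening and the grip force at its end, in the units of the state.
- env.get_state(): the state, without advancing time (a new reading comes with each control period).
- eyes.read_camera(name): name is "scene" or "top" or "wrist"; returns (picture, depth): 420x560x3 uint8, red, green, blue; 420x560 float32, m along the optical axis (not along the pixel's ray), 0 where there is no reading.
- eyes.calibration(name): a dict with "fx", "fy", "cx", "cy" (pixels), "R" (3x3) and "t" (3): a world point X has camera coordinates R X + t; the wrist camera has in their place "tool_from_camera" (4x4, takes a point from camera to tool coordinates, whose origin is the TCP and whose axes are the flange's). Camera axes: x right, y down, z forward; pixel columns grow to the right and rows downward; lengths in m; the calibration is good to about 2 mm. A picture is of the moment at which its call begins: read the wrist's pose just before it. calibration takes no time and is no camera call.
- env.hand_in(): hands the job in; it is judged then, once.
The state is a dict: "clock": time; "joint_pos": joint angles; "qvel": joint speeds; "tau": joint torques, N m; "tcp_pos": TCP position; "orientation": TCP orientation; "wrist_force": force on the tool from outside, world axes, zero at the start; "ft_torque": the same for the moment, N m; "finger_gap": finger opening in m; "grip_force": force on a finger pad.
Only numpy, scipy, OpenCV 4.12 (cv2) and the standard library are available. Lean on these libraries where they do the work, as an engineer would, in place of code of your own. Each camera call takes 0.05 s, during which the arm holds its last target. There are 200 camera calls.

### The job

Put every wooden offcut lying on the bench into the steel tray while its carriage stands at the loading station (right end of the rail), then push the carriage along the rail until it clicks into the tipping station at the left end, beside the scrap box. Hook the channel under the tray's open front edge over the box's rolled rim next to the rail while the tray is still level and loaded, then swing the tray steeply up about that rim so that all the offcuts slide into the box. Set the empty tray back in its seat on the carriage, let go of it, and push the carriage back until it clicks into the loading station, leaving the brass setup blocks, the round tin and the glue bottle alone.

Things in the scene. Friction and masses are not known exactly. Their poses are not given: they have to be found in the camera images.
- rail: Fixed plywood base board 120 x 600 x 12 mm with two steel rods along its y axis and an aluminium block at each end (top at 42 mm). Origin: underside centre. +y runs from the loading station (right) to the tipping station (left).
- carriage (a joint): Position of the carriage along the rail's +y, in m: 0 = loading station (right), 0.270 = tipping station (left), both hard end stops. A spring pin rides over a ridge about 1 to 15 mm before each stop (about 7 N to pass it) and then holds the carriage; between the stations it slides with about 2 N.
- carriage_deck (a point): Point on top of the carriage's plywood deck, 50 mm above the bench, where the tray's origin belongs; axes as the rail's. The deck runs from x -57 to +93 mm and is 208 mm wide in y; 11 mm high lugs at x = +90 mm and y = +-96 mm (inner faces) hold the tray with 3 to 6 mm play; in front the tray's channel hangs over the deck edge.
- carriage_post (a point): Centre of the top of the carriage's upright wooden grip post, 22 x 22 mm square (sides along the rail's axes), 64 mm tall above a deck extension, top 114 mm above the bench; 142 mm to the left (+y) of carriage_deck. Grip or push it to slide the carriage.
- tray: Loose sheet-steel pan, 0.3 kg, 202 mm long (x -115 to +87 mm) and 180 mm wide, polished (offcuts start to slide at about 17 degrees of tilt). Origin: on the underside of the floor, 85 mm from the channel; z up. Floor 3 mm thick; side walls 50 mm high (30 mm in front of x = -40 mm), back wall at x = +85 mm 35 mm high; the front edge (-x, towards the robot) is open. It starts on the carriage.
- tray_hook (a point): Centre of the downward-open channel under the tray's floor, at x = -85 mm, z = -5 mm in the tray's frame; it runs along y for 170 mm, is 18 mm wide, its front flange reaches 7 mm and its rear flange 14 mm below the floor's underside. When the tray hangs on the rim, this point coincides with the rim's axis to a few mm. The floor goes on 30 mm in front of it as a pouring lip.
- tray_grip (a point): Middle of the tray's wooden grip plate: 16 mm thick in the tray's x, 80 mm wide in y, standing on the back wall from 35 to 90 mm above the tray's underside. This point is at x = +85 mm, z = 72 mm in the tray's frame; the plate is gripped across its thickness from above.
- scrap_box: Fixed open sheet-steel box, 130 mm in x, 260 mm in y, 95 mm high, walls 3 mm, with a rolled round rim bead 10 mm thick all round (bead axis 95 mm above the bench, top 100 mm). Origin: underside centre. It stands in front of the tipping station, between it and the robot.
- box_rim (a point): Middle of the axis of the rim bead on the box's far side (towards the rail), 65 mm in +x from the box's centre and 95 mm above the bench; the bead runs along this point's y axis.
- offcut_0: Wooden offcut 45 x 90 x 19 mm (x, y, z), may be absent. Origin: underside centre.
- offcut_1: Wooden offcut 38 x 60 x 32 mm (x, y, z), may be absent. Origin: underside centre.
- offcut_2: Dark wooden offcut 30 x 110 x 12 mm (x, y, z), may be absent. Origin: underside centre.
- offcut_3: Wooden offcut 50 x 70 x 18 mm (x, y, z), may be absent. Origin: underside centre.
- setup_block_0: Bystander: brass setup block 25 x 51 x 25 mm, not an offcut; leave it alone. Origin: underside centre.
- shim_tin: Bystander: round tin 70 mm across, 29 mm high with a red lid; leave it alone. Origin: underside centre.
- glue_bottle: Bystander: glue bottle 168 mm tall standing at the back left; leave it alone. Origin: underside centre.
Mind the look-alikes: they are no part of the job. What is shaped like the offcut_3 but black is not meant. There is more than one size of the offcut_2; the one meant has the size given above.

How it is judged:
On the way, in this order (a step that is already met when the one before it is completed fails the run):
1. all the offcuts lie in the tray, let go, with the carriage at the loading station (within 6 mm of its stop) (x of offcut_0 in the frame of tray between -0.12 and 0.09 m and y of offcut_0 in the frame of tray between -0.09 and 0.09 m and z of offcut_0 in the frame of tray between -0.005 and 0.1 m and contact force between the fingers and offcut_0 below 0.2 N and linear speed of each of offcut_0, offcut_1, offcut_2, offcut_3 below 0.03 m/s and x of offcut_1 in the frame of tray between -0.12 and 0.09 m and y of offcut_1 in the frame of tray between -0.09 and 0.09 m and z of offcut_1 in the frame of tray between -0.005 and 0.1 m and contact force between the fingers and offcut_1 below 0.2 N and x of offcut_2 in the frame of tray between -0.12 and 0.09 m and y of offcut_2 in the frame of tray between -0.09 and 0.09 m and z of offcut_2 in the frame of tray between -0.005 and 0.1 m and contact force between the fingers and offcut_2 below 0.2 N and x of offcut_3 in the frame of tray between -0.12 and 0.09 m and y of offcut_3 in the frame of tray between -0.09 and 0.09 m and z of offcut_3 in the frame of tray between -0.005 and 0.1 m and contact force between the fingers and offcut_3 below 0.2 N and value of joint carriage below 0.006 m and x of tray in the frame of carriage_deck between -0.015 and 0.015 m and y of tray in the frame of carriage_deck between -0.012 and 0.012 m and z of tray in the frame of carriage_deck between -0.004 and 0.006 m and angle between tray's own z axis and vertical below 0.08 rad), for 0.3 s.
2. the carriage is in the tipping station (within 6 mm of its stop) with all the offcuts in the tray (x of offcut_0 in the frame of tray between -0.12 and 0.09 m and y of offcut_0 in the frame of tray between -0.09 and 0.09 m and z of offcut_0 in the frame of tray between -0.005 and 0.1 m and x of offcut_1 in the frame of tray between -0.12 and 0.09 m and y of offcut_1 in the frame of tray between -0.09 and 0.09 m and z of offcut_1 in the frame of tray between -0.005 and 0.1 m and x of offcut_2 in the frame of tray between -0.12 and 0.09 m and y of offcut_2 in the frame of tray between -0.09 and 0.09 m and z of offcut_2 in the frame of tray between -0.005 and 0.1 m and x of offcut_3 in the frame of tray between -0.12 and 0.09 m and y of offcut_3 in the frame of tray between -0.09 and 0.09 m and z of offcut_3 in the frame of tray between -0.005 and 0.1 m and value of joint carriage above 0.264 m and x of tray in the frame of carriage_deck between -0.015 and 0.015 m and y of tray in the frame of carriage_deck between -0.012 and 0.012 m and z of tray in the frame of carriage_deck between -0.004 and 0.006 m and angle between tray's own z axis and vertical below 0.08 rad), for 0.3 s.
3. the tray's channel is on the far rim of the box (within about 12 mm), touching it, the tray level to 17 degrees and all the offcuts in it (x of offcut_0 in the frame of tray between -0.12 and 0.09 m and y of offcut_0 in the frame of tray between -0.09 and 0.09 m and z of offcut_0 in the frame of tray between -0.005 and 0.1 m and x of offcut_1 in the frame of tray between -0.12 and 0.09 m and y of offcut_1 in the frame of tray between -0.09 and 0.09 m and z of offcut_1 in the frame of tray between -0.005 and 0.1 m and x of offcut_2 in the frame of tray between -0.12 and 0.09 m and y of offcut_2 in the frame of tray between -0.09 and 0.09 m and z of offcut_2 in the frame of tray between -0.005 and 0.1 m and x of offcut_3 in the frame of tray between -0.12 and 0.09 m and y of offcut_3 in the frame of tray between -0.09 and 0.09 m and z of offcut_3 in the frame of tray between -0.005 and 0.1 m and x of tray_hook in the frame of box_rim between -0.014 and 0.014 m and z of tray_hook in the frame of box_rim between -0.012 and 0.012 m and y of tray_hook in the frame of box_rim between -0.045 and 0.045 m and contact force between tray and scrap_box above 0.1 N and angle between tray's own z axis and vertical below 0.3 rad), for 0.05 s.
4. the tray is tipped by more than 28 degrees about the rim, its channel still on it (within about 12 mm) (x of tray_hook in the frame of box_rim between -0.014 and 0.014 m and z of tray_hook in the frame of box_rim between -0.012 and 0.012 m and y of tray_hook in the frame of box_rim between -0.045 and 0.045 m and angle between tray's own z axis and vertical above 0.5 rad), for 0.2 s.
5. all the offcuts are in the box and the tray is back in its seat on the carriage at the tipping station, let go (x of offcut_0 in the frame of scrap_box between -0.065 and 0.065 m and y of offcut_0 in the frame of scrap_box between -0.13 and 0.13 m and z of offcut_0 in the frame of scrap_box between -0.005 and 0.1 m and x of offcut_1 in the frame of scrap_box between -0.065 and 0.065 m and y of offcut_1 in the frame of scrap_box between -0.13 and 0.13 m and z of offcut_1 in the frame of scrap_box between -0.005 and 0.1 m and x of offcut_2 in the frame of scrap_box between -0.065 and 0.065 m and y of offcut_2 in the frame of scrap_box between -0.13 and 0.13 m and z of offcut_2 in the frame of scrap_box between -0.005 and 0.1 m and x of offcut_3 in the frame of scrap_box between -0.065 and 0.065 m and y of offcut_3 in the frame of scrap_box between -0.13 and 0.13 m and z of offcut_3 in the frame of scrap_box between -0.005 and 0.1 m and value of joint carriage above 0.264 m and x of tray in the frame of carriage_deck between -0.015 and 0.015 m and y of tray in the frame of carriage_deck between -0.012 and 0.012 m and z of tray in the frame of carriage_deck between -0.004 and 0.006 m and angle between tray's own z axis and vertical below 0.08 rad and contact force between the fingers and tray below 0.2 N), for 0.3 s.
At the end, for the whole second after the job is handed in: All the offcuts lie at rest in the scrap box, the carriage is within 6 mm of the loading stop and the tray sits level in its seat on it (within 15 mm in x, 12 mm in y, 6 mm in height), nothing held (x of offcut_0 in the frame of scrap_box between -0.065 and 0.065 m and y of offcut_0 in the frame of scrap_box between -0.13 and 0.13 m and z of offcut_0 in the frame of scrap_box between -0.005 and 0.1 m and linear speed of each of offcut_0, offcut_1, offcut_2, offcut_3 below 0.03 m/s and x of offcut_1 in the frame of scrap_box between -0.065 and 0.065 m and y of offcut_1 in the frame of scrap_box between -0.13 and 0.13 m and z of offcut_1 in the frame of scrap_box between -0.005 and 0.1 m and x of offcut_2 in the frame of scrap_box between -0.065 and 0.065 m and y of offcut_2 in the frame of scrap_box between -0.13 and 0.13 m and z of offcut_2 in the frame of scrap_box between -0.005 and 0.1 m and x of offcut_3 in the frame of scrap_box between -0.065 and 0.065 m and y of offcut_3 in the frame of scrap_box between -0.13 and 0.13 m and z of offcut_3 in the frame of scrap_box between -0.005 and 0.1 m and value of joint carriage below 0.006 m and x of tray in the frame of carriage_deck between -0.015 and 0.015 m and y of tray in the frame of carriage_deck between -0.012 and 0.012 m and z of tray in the frame of carriage_deck between -0.004 and 0.006 m and angle between tray's own z axis and vertical below 0.08 rad and contact force between the fingers and tray below 0.2 N and linear speed of tray below 0.02 m/s); the robot touches nothing.
It fails at once if the brass setup block, the tin or the glue bottle is moved by more than 3 cm (distance of any of setup_block_0, shim_tin, glue_bottle from where it was at the start of the episode above 0.03 m).
Of offcut_0, offcut_1, offcut_2, offcut_3 only 2 to 4 are there at a start; the rules pass over those that are not, and their reading is None.
At some moment in a run one of offcut_0, offcut_1, offcut_2, offcut_3 may be knocked a few centimetres aside while the robot is not near it.
It also fails if it takes over 210 s, if anything falls off the work surface, if the arm or the gripper's body presses on something with over 40 N, if the wrist force passes 120 N, or if a joint passes its speed limit or range.

## Working session

There is one attempt and no reset: what is moved stays moved. The work goes in short steps, Python scripts to look and compute and a shell command to move; the robot and the scene stay as the last step left them, time stands still between calls to the robot, and variables do not carry over. Pictures are saved under pics/ and viewed, at most 14 in all, crops included, and the job is handed in when it is done.

```bash
ls; mkdir -p pics; cat > h.py <<'E'
import numpy as np, cv2
from workcell import env, eyes
def cam(n):
    p,d=eyes.read_camera(n); return p,d,eyes.calibration(n)
def save(p,f): cv2.imwrite('pics/'+f,cv2.cvtColor(p,cv2.COLOR_RGB2BGR))
def cloud(d,c):
    v,u=np.mgrid[:d.shape[0],:d.shape[1]]
    P=np.stack([(u-c['cx'])/c['fx']*d,(v-c['cy'])/c['fy']*d,d],-1)
    return (P-c['t'])@np.array(c['R'])   # R^T (P-t)
def ray(u,v,z,c):
    R=np.array(c['R']);o=-R.T@np.array(c['t']);k=R.T@np.array([(u-c['cx'])/c['fx'],(v-c['cy'])/c['fy'],1]);return o+k*(z-o[2])/k[2]
E
python3 - <<'E'
from h import *
s=env.get_state();print(s,env.pinch_z)
for n in('top','scene'):
    p,d,c=cam(n);save(p,n+'0.png');np.savez(n+'0.npz',p=p,d=d);print(n,c,(d==0).mean())
E
```

```text
pics
{'clock': 0.0, 'joint_pos': array([-1.43358351e+00,  3.14013379e-01,  4.49542589e-02,  1.30359469e+00,
       -6.74183971e-06,  1.43119926e+00]), 'qvel': array([ 7.98479077e-05, -6.68724387e-04, -8.89977729e-04,  5.06415198e-05,
       -9.81890924e-05, -1.43026980e-04]), 'tau': array([-2.54323886e-04, -4.80624247e+01,  2.98536497e+01,  1.92339550e-02,
       -1.13395622e-04, -8.86719231e-07]), 'tcp_pos': array([ 0.15705922, -0.55259238,  0.23039138]), 'orientation': array([-9.28744038e-04,  9.90436889e-01,  1.37963426e-01, -2.26374093e-06]), 'wrist_force': array([-0.76858482,  0.57274795,  0.16223302]), 'ft_torque': array([ 0.02938109, -0.03822324, -0.04702311]), 'grip_force': 0.0, 'finger_gap': 0.08571572446524686} 0.0187
top {'fx': 429.5086690850592, 'fy': 429.5086690850592, 'cx': 276.49063916709514, 'cy': 212.547817046919, 'R': array([[-0.00692387, -0.99993602, -0.00894544],
       [-0.99569381,  0.00772093, -0.09238083],
       [ 0.09244398,  0.00826728, -0.99568357]]), 't': array([-0.00582767,  0.55774175,  1.28809046])} 0.003932823129251701
scene {'fx': 440.33200491710767, 'fy': 440.33200491710767, 'cx': 278.7923653247666, 'cy': 207.33657327734784, 'R': array([[-0.80326211, -0.59516809, -0.02334384],
       [-0.24599902,  0.36719324, -0.89702486],
       [ 0.54245227, -0.71480352, -0.44136318]]), 't': array([0.45676327, 0.22809432, 1.11912657])} 0.1522831632653061
```

View pics/top0.png

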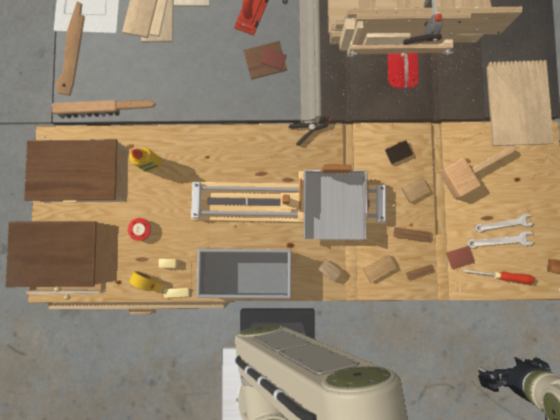

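View pics/scene0.png

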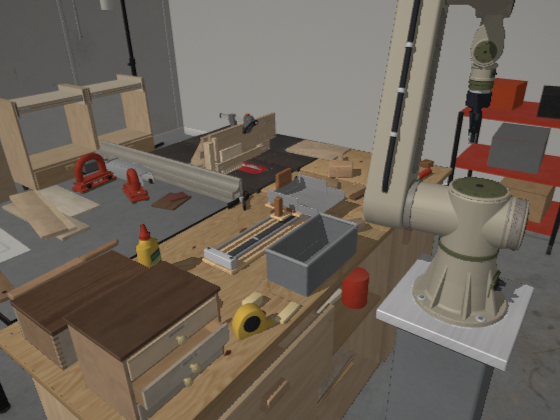

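The top view shows possible offcuts at (415,190), (331,270), (380,268), and dark strips at (412,234) and (420,271). The black block at (399,152) is a look-alike. The tray is at (335,205), the box at (244,273) and the post at (287,200). I'll measure them and check an enlarged crop.

```bash
python3 - <<'E'
from h import *
z=np.load('top0.npz');p,d=z['p'],z['d'];c=eyes.calibration('top')
W=cloud(d,c)
crop=p[135:300,295:480];save(cv2.resize(crop,None,fx=4,fy=3.6,interpolation=cv2.INTER_CUBIC),'crop0.png')
H=W[...,2]
print('bench z',np.median(H[240:290,480:540]))
m=((H>0.006)&(H<0.3)).astype(np.uint8);m[:125]=0;m[298:]=0
cs,_=cv2.findContours(m,cv2.RETR_EXTERNAL,cv2.CHAIN_APPROX_NONE)
for k in cs:
    if cv2.contourArea(k)<60: continue
    mm=np.zeros_like(m);cv2.drawContours(mm,[k],-1,1,-1)
    h=np.percentile(H[mm>0],[50,90]);
    M=k[:,0].astype(float)
    q=W[mm>0];q=q[q[:,2]>h[0]-.006][:,:2] 
    r=cv2.minAreaRect((q*1000).astype(np.float32))
    print(cv2.boundingRect(k),'h',h.round(3),'rect mm',np.round(r[0],0),np.round(r[1],0),round(r[2]),'rgb',np.median(p[mm>0],0))
# box & rail features
for (u,v) in [(335,205),(287,199),(195,200),(377,200),(336,168),(244,273),(244,250),(335,240)]: print((u,v),W[v,u].round(3))
E
```

```text
bench z 0.002305804393413592
(160, 287, 29, 11) h [0.01  0.013] rect mm [361. 158.] [ 46. 385.] 16 rgb [228. 208. 148.]
(129, 270, 29, 21) h [0.058 0.068] rect mm [380. 200.] [ 54. 453.] 8 rgb [164. 132.  48.]
(462, 269, 72, 17) h [0.025 0.031] rect mm [ 400. -402.] [765.  28.] 82 rgb [184.  68.  43.]
(406, 265, 28, 15) h [0.01  0.014] rect mm [ 374. -445.] [23. 82.] 18 rgb [126.  93.  66.]
(318, 260, 24, 22) h [0.033 0.037] rect mm [ 411. -114.] [188.  45.] 61 rgb [162. 137. 106.]
(547, 259, 13, 16) h [0.025 0.029] rect mm [ 423. -442.] [841.  41.] 85 rgb [141.  95.  57.]
(159, 259, 18, 9) h [0.025 0.029] rect mm [407. 323.] [51. 24.] 90 rgb [228. 208. 147.]
(363, 255, 34, 27) h [0.02  0.024] rect mm [ 391. -195.] [351.  80.] 88 rgb [172. 138.  96.]
(196, 248, 97, 50) h [0.006 0.1  ] rect mm [381.  91.] [294. 140.] 90 rgb [123. 121. 116.]
(447, 231, 87, 39) h [0.01  0.013] rect mm [ 419. -410.] [ 97. 773.] 5 rgb [174.5 158.5 135. ]
(394, 227, 37, 15) h [0.013 0.017] rect mm [ 489. -424.] [110.  32.] 81 rgb [126.  94.  66.]
(5, 220, 114, 78) h [0.177 0.18 ] rect mm [437. 350.] [742. 
[... 501 characters left out ...]
) h [0.05  0.056] rect mm [ 534. -323.] [101. 627.] 27 rgb [201. 159. 114.]
(385, 140, 28, 24) h [0.019 0.022] rect mm [ 616. -213.] [ 63. 522.] 36 rgb [59. 50. 41.]
(24, 139, 104, 64) h [0.108 0.111] rect mm [630. 344.] [795. 226.] 78 rgb [116.  86.  62.]
(491, 125, 63, 21) h [0.013 0.017] rect mm [ 664. -434.] [123. 936.] 21 rgb [188. 162. 126.]
(289, 125, 39, 21) h [0.019 0.024] rect mm [654. -43.] [111. 424.] 69 rgb [74. 66. 57.]
(335, 205) [ 0.576 -0.185  0.055]
(287, 199) [ 0.588 -0.041  0.114]
(195, 200) [0.596 0.237 0.043]
(377, 200) [ 0.592 -0.315  0.038]
(336, 168) [ 0.672 -0.18   0.138]
(244, 273) [0.374 0.091 0.004]
(244, 250) [0.444 0.083 0.098]
(335, 240) [ 0.473 -0.19   0.002]
```

View pics/crop0.png

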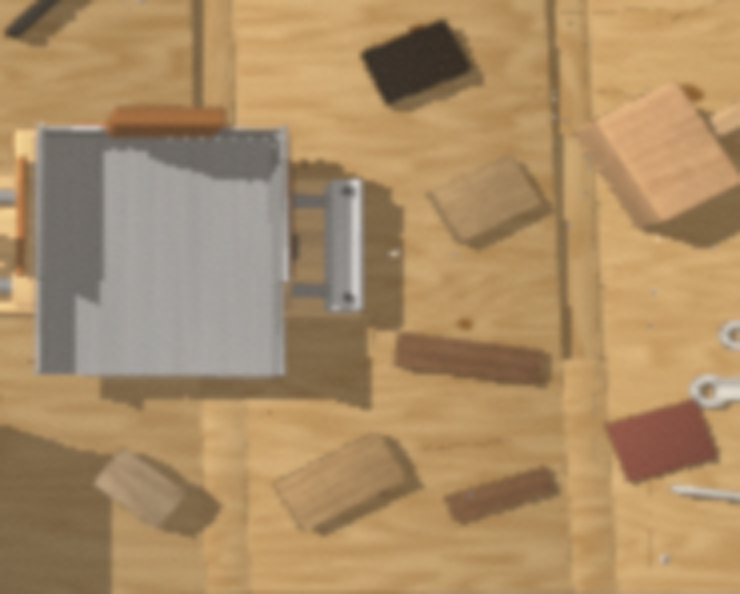

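The crop confirms the set, given as top-image pixels:
- **offcut_2:** (412,234) measures 110x30 mm, so it is the one meant. (420,271) is only about 80x22 mm, so it is a decoy.
- **offcut_3:** (415,190) is pale wood, 50x70 mm. The black block at (399,152) is a decoy.
- **offcut_0:** (380,268).
- **offcut_1:** (331,270).

Next I'll get exact poses.

```bash
cat >> h.py <<'E'
def rect(W,d,box,zlo,zhi):
    u,v,w,h=box;S=W[v-2:v+h+2,u-2:u+w+2];D=d[v-2:v+h+2,u-2:u+w+2]
    m=((S[...,2]>zlo)&(S[...,2]<zhi)&(D>0)).astype(np.uint8)
    n,l,st,_=cv2.connectedComponentsWithStats(m,connectivity=4);k=1+np.argmax(st[1:,4])
    q=S[l==k][:,:2]
    (cx,cy),(a,b),t=cv2.minAreaRect((q*1000).astype(np.float32))
    if a<b:a,b,t=b,a,t+90
    return np.round([cx,cy,a,b,(t+90)%180-90],1)  # long axis angle from +x, mm deg
E
python3 - <<'E'
from h import *
z=np.load('top0.npz');p,d=z['p'],z['d'];W=cloud(d,eyes.calibration('top'))
for n,b,h in [('o0',(363,255,34,27),.021),('o1',(318,260,24,22),.034),('o2',(394,227,37,15),.014),('o3',(402,177,28,25),.020),('decoy2',(406,265,28,15),.011),('brass',(159,259,18,9),.026)]:
    print(n,rect(W,d,b,h-.006,h+.006))
print('box',rect(W,d,(190,244,106,50),.085,.11))
print('tray',rect(W,d,(298,160,75,85),.075,.11))
print('grip',rect(W,d,(315,160,40,20),.13,.15))
print('post',rect(W,d,(275,185,24,30),.105,.125))
print('blkL',rect(W,d,(188,178,16,50),.035,.05),'blkR',rect(W,d,(370,178,20,50),.035,.05))
print('sidewall L',rect(W,d,(298,165,12,80),.07,.12),'R',rect(W,d,(360,165,14,80),.07,.12))
E
```

```text
o0 [ 386.2 -322.2   90.5   46.4  -62. ]
o1 [ 382.2 -168.3   59.9   38.1   50.9]
o2 [ 489.9 -424.5  109.7   30.3   81.5]
o3 [ 627.2 -440.2   71.7   49.6  -62.6]
decoy2 [ 376.5 -444.2   82.1   27.3  -70.6]
brass [406.5 323.2  51.3  24.3  89.5]
box [382.5  85.7 267.3 133.3  89.4]
tray [ 579.9 -267.8  203.4   42.5   10.9]
grip [ 673.7 -182.7   80.    14.5   89.1]
post [ 5.927e+02 -3.680e+01  2.110e+01  2.010e+01 -3.000e-01]
blkL [5.984e+02 2.363e+02 1.081e+02 2.760e+01 3.000e-01] blkR [ 584.5 -325.8  107.    27.9   -2. ]
sidewall L [578.7 -91.4 201.   21.6  -6.8] R [ 577.1 -268.6  201.2   20.1    4.1]
```

```bash

python3 -m jog '[0.56,0.96,0,0,0,0.0975,1, 0.56,0.96,0,0,0,0.0975,1, 0.56,0.96,0,0,0,0.0975,1, 0.56,0.96,0,0,0,0.0975,1, 0.56,0.96,0,0,0,0.0975,1, 0.56,0.96,0,0,0,0.0975,1, 0.56,0.96,0,0,0,0.0975,1]' 60
python3 -m jog '[0.56,0.96,0,0,0,0.0975,1, 0.56,0.96,0,0,0,0.0975,1, 0.56,0.96,0,0,0,0.0975,1, 0.56,0.96,0,0,0,0.0975,1, 0.56,0.96,0,0,0,0.0975,1, 0.56,0.96,0,0,0,0.0975,1, 0.56,0.96,-0.6,0,0,0.0975,1, 0.56,0.96,-0.6,0,0,0.0975,1,0.56,0.96,-0.6,0,0,0.0975,1,0.56,0.96,-0.6,0,0,0.0975,1,0.56,0.96,-0.6,0,0,0.0975,1]'
python3 - <<'E'
from h import *
p,d,c=cam('wrist');save(p,'w1.png');s=env.get_state();print(s['tcp_pos'],s['orientation'],c)
E
```

```text
clock: 0.68
tcp_pos: [0.2702, -0.3577, 0.2313]
orientation: [-0.001, 0.957, 0.289, 0.0]
wrist_force: [0.2, 0.2, 0.5]
finger_gap: 0.0851
grip_force: 0.0
clock: 1.6
tcp_pos: [0.3796, -0.1687, 0.1102]
orientation: [-0.002, 0.903, 0.43, -0.001]
wrist_force: [-0.8, 0.5, 0.8]
finger_gap: 0.0851
grip_force: 0.0
[ 0.3812683  -0.16990049  0.11206189] [-1.98442826e-04  9.02927688e-01  4.29792402e-01 -2.02398434e-04] {'fx': 366.21324511126903, 'fy': 366.21324511126903, 'cx': 282.2098051624967, 'cy': 220.50555258272468, 'tool_from_camera': array([[ 1.36708009e-03, -9.52126771e-01, -3.05700413e-01,
         7.95532327e-02],
       [ 9.99999023e-01,  1.21196032e-03,  6.97214895e-04,
         3.07383873e-04],
       [-2.93340196e-04, -3.05701067e-01,  9.52127498e-01,
        -1.42837709e-01],
       [ 0.00000000e+00,  0.00000000e+00,  0.00000000e+00,
         1.00000000e+00]])}
```

```bash

python3 -m jog '[0,0.01,-0.3,0,0,0,1, 0,0.01,-0.5,0,0,0,1, 0,0.01,-0.505,0,0,0,1, 0,0.01,-0.505,0,0,0,1, 0,0.01,-0.505,0,0,0,-1, 0,0.01,-0.505,0,0,0,-1, 0,0.01,-0.505,0,0,0,-1, 0,0.01,-0.505,0,0,0,-1, 0,0.01,-0.505,0,0,0,-1, 0,0.01,-0.505,0,0,0,-1, 0,0.01,-0.505,0,0,0,-1, 0,0.01,-0.505,0,0,0,-1]' 60
python3 -m jog '[0,0,0.75,0,0,0,-1,0,0,0.75,0,0,0,-1,0,0,0.75,0,0,0,-1,0,0,0.75,0,0,0,-1,0,0,0.75,0,0,0,-1, 0.59,-0.06,0.75,0,0,0.2145,-1, 0.59,-0.06,0.75,0,0,0.2145,-1, 0.59,-0.06,0.75,0,0,0.2145,-1, 0.59,-0.06,0.75,0,0,0.2145,-1, 0.59,-0.06,0.75,0,0,0.2145,-1, 0.59,-0.06,0.75,0,0,0.2145,-1, 0.59,-0.06,0.75,0,0,0.2145,-1]'
```

```text
clock: 2.65
tcp_pos: [0.383, -0.1685, 0.0125]
orientation: [0.002, 0.903, 0.43, 0.001]
wrist_force: [-0.5, -0.2, 9.6]
finger_gap: 0.0368
grip_force: 59.9
clock: 3.65
tcp_pos: [0.4991, -0.1789, 0.16]
orientation: [-0.0, 0.709, 0.705, -0.0]
wrist_force: [0.2, -0.3, -0.6]
finger_gap: 0.0367
grip_force: 60.9
```

```bash

python3 -m jog '[0,0,-0.2,0,0,0,-1, 0,0,-0.35,0,0,0,-1, 0,0,-0.43,0,0,0,-1, 0,0,-0.46,0,0,0,-1,0,0,-0.46,0,0,0,-1, 0,0,-0.46,0,0,0,0.2, 0,0,-0.46,0,0,0,0.2,0,0,-0.46,0,0,0,0.2, 0,0,-0.46,0,0,0,0.2,0,0,-0.3,0,0,0,0.2, 0,0,0.1,0,0,0,0.2, 0,0,0.2,0,0,0,0.2]'
python3 - <<'E'
import numpy as np
from workcell import env
s=env.get_state();print(s['tcp_pos'],((np.array([.490,-.4245,.1])-s['tcp_pos'])/.2).round(3))
E
```

```text
clock: 4.65
tcp_pos: [0.4982, -0.1787, 0.1847]
orientation: [-0.001, 0.71, 0.704, -0.0]
wrist_force: [1.1, -0.3, 0.4]
finger_gap: 0.0513
grip_force: 0.0
[ 0.49822717 -0.17866615  0.18469101] [-0.041 -1.229 -0.423]
```

```bash

python3 -m jog '[-0.045,-0.93,0,0,0,-0.047,1,-0.045,-0.93,0,0,0,-0.047,1,-0.045,-0.93,0,0,0,-0.047,1,-0.045,-0.93,0,0,0,-0.047,1,-0.045,-0.93,0,0,0,-0.047,1]'
python3 -m jog '[0,-0.3,0,0,0,0,1, 0,-0.3,0,0,0,0,1, 0,-0.3,-0.6,0,0,0,1, 0,-0.3,-0.6,0,0,0,1, 0,-0.3,-0.6,0,0,0,1, 0,-0.3,-0.6,0,0,0,1]'
python3 - <<'E'
from h import *
p,d,c=cam('wrist');s=env.get_state();save(p,'w2.png');print(s['tcp_pos'],s['orientation'])
p,d,c=cam('top');W=cloud(d,c)
for n,b,h in [('o0',(363,255,34,27),.021),('o2',(390,225,42,18),.014),('o3',(402,177,28,25),.020)]:
    print(n,rect(W,d,b,h-.006,h+.006))
save(p,'t2.png')
E
```

```text
clock: 5.07
tcp_pos: [0.49, -0.3702, 0.1844]
orientation: [0.002, 0.761, 0.649, -0.0]
wrist_force: [0.7, 0.1, 0.8]
finger_gap: 0.0856
grip_force: 0.0
clock: 5.57
tcp_pos: [0.4861, -0.4213, 0.0559]
orientation: [-0.006, 0.76, 0.65, -0.0]
wrist_force: [-1.2, 1.3, -0.8]
finger_gap: 0.0856
grip_force: 0.0
[ 0.48752564 -0.42253064  0.05985375] [-4.46326895e-03  7.59910103e-01  6.50012851e-01 -8.70088889e-05]
o0 [ 386.3 -321.8   90.5   45.2  -60.9]
o2 [ 492.  -409.    78.8   29.8   81.4]
o3 [ 627.3 -440.8   71.8   49.8  -62.4]
```

View pics/w2.png

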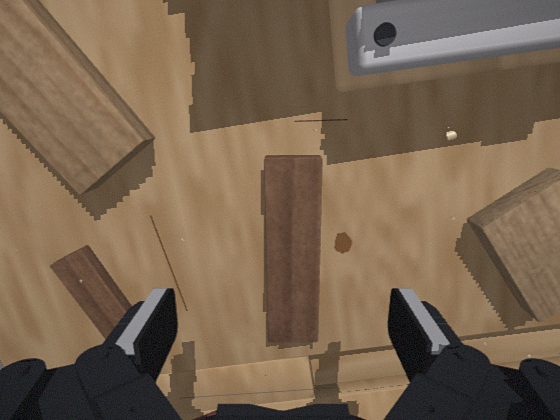

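The wrist view shows offcut_2 straight between the fingers, at (293,250), and nothing has moved. I'll grasp it.

```bash

python3 -m jog '[0.01,-0.01,-0.15,0,0,0,0.2, 0.01,-0.01,-0.25,0,0,0,0, 0.01,-0.01,-0.275,0,0,0,0, 0.01,-0.01,-0.275,0,0,0,0,0.01,-0.01,-0.275,0,0,0,0, 0.01,-0.01,-0.275,0,0,0,-1, 0.01,-0.01,-0.275,0,0,0,-1, 0.01,-0.01,-0.275,0,0,0,-1, 0.01,-0.01,-0.275,0,0,0,-1, 0.01,-0.01,-0.275,0,0,0,-1, 0.01,-0.01,-0.275,0,0,0,-1]' 60
python3 -m jog '[0,0,0.8,0,0,0,-1,0,0,0.8,0,0,0,-1,0,0,0.8,0,0,0,-1,0,0,0.8,0,0,0,-1,0,0,0.8,0,0,0,-1]'
```

```text
clock: 6.58
tcp_pos: [0.4932, -0.4289, 0.0121]
orientation: [0.002, 0.76, 0.65, -0.0]
wrist_force: [-1.8, 0.0, 7.7]
finger_gap: 0.0002
grip_force: 3.5
clock: 7.0
tcp_pos: [0.4955, -0.4307, 0.18]
orientation: [0.008, 0.76, 0.65, 0.0]
wrist_force: [1.1, -1.2, 0.2]
finger_gap: 0.0003
grip_force: 0.0
```

```bash

python3 -m jog '[0,0,-0.3,0,0,0,1,0,0,-0.3,0,0,0,1,0,0,-0.3,0,0,0,1,0,0,-0.3,0,0,0,1,0,0,-0.3,0,0,0,1]'
python3 - <<'E'
from h import *
p,d,c=cam('wrist');s=env.get_state();save(p,'w3.png');print(s['tcp_pos'],s['orientation'])
p,d,c=cam('top');W=cloud(d,c);print(rect(W,d,(390,225,42,18),.008,.020))
E
```

```text
clock: 7.42
tcp_pos: [0.4928, -0.4278, 0.1105]
orientation: [0.001, 0.76, 0.65, 0.0]
wrist_force: [1.1, -0.1, 0.2]
finger_gap: 0.0604
grip_force: 0.0
[ 0.49304459 -0.42814757  0.11088775] [1.69105324e-03 7.59783910e-01 6.50173475e-01 5.90081115e-05]
[ 492.8 -420.   100.2   29.9   82.1]
```

View pics/w3.png

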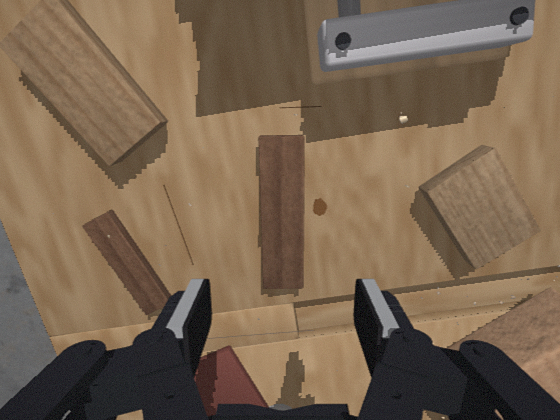

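offcut_2 is still in place at (281,215). The fingertips were above it, so this time I'll go lower.

```bash

python3 -m jog '[0,0.01,-0.2,0,0,0,0.1, 0,0.01,-0.35,0,0,0,0, 0,0.01,-0.45,0,0,0,0, 0,0.01,-0.52,0,0,0,0,0,0.01,-0.55,0,0,0,0,0,0.01,-0.55,0,0,0,0,0,0.01,-0.55,0,0,0,0]' 40
python3 -m jog '[0,0,0,0,0,0,-1, 0,0,0,0,0,0,-1, 0,0,0,0,0,0,-1, 0,0,0,0,0,0,-1, 0,0,0,0,0,0,-1, 0,0,0,0,0,0,-1]' 60
```

```text
clock: 8.1
tcp_pos: [0.493, -0.4261, 0.0002]
orientation: [0.001, 0.76, 0.65, 0.0]
wrist_force: [0.3, 0.2, 0.2]
finger_gap: 0.0426
grip_force: 0.0
clock: 8.6
tcp_pos: [0.4932, -0.4263, 0.0005]
orientation: [0.002, 0.76, 0.65, 0.0]
wrist_force: [0.4, -0.0, 6.2]
finger_gap: 0.0281
grip_force: 61.3
```

```bash

python3 -m jog '[0,0,0.75,0,0,0,-1,0,0,0.75,0,0,0,-1,0,0,0.75,0,0,0,-1,0,0,0.75,0,0,0,-1, 0.275,0.9,0.75,0,0,0.047,-1,0.275,0.9,0.75,0,0,0.047,-1,0.275,0.9,0.75,0,0,0.047,-1,0.275,0.9,0.75,0,0,0.047,-1,0.275,0.9,0.75,0,0,0.047,-1,0.275,0.9,0.75,0,0,0.047,-1]'
python3 -m jog '[0,0.325,0,0,0,0,-1,0,0.325,0,0,0,0,-1,0,0.325,0,0,0,0,-1]'
```

```text
clock: 9.43
tcp_pos: [0.548, -0.2403, 0.1491]
orientation: [-0.0, 0.708, 0.706, 0.001]
wrist_force: [-0.6, -0.9, -0.5]
finger_gap: 0.0281
grip_force: 60.6
clock: 9.68
tcp_pos: [0.5464, -0.1766, 0.1488]
orientation: [-0.001, 0.708, 0.706, 0.0]
wrist_force: [-0.4, 0.0, -0.3]
finger_gap: 0.0282
grip_force: 60.6
```

```bash

python3 -m jog '[0,0,-0.2,0,0,0,-1, 0,0,-0.35,0,0,0,-1, 0,0,-0.43,0,0,0,-1, 0,0,-0.46,0,0,0,-1,0,0,-0.46,0,0,0,-1, 0,0,-0.46,0,0,0,0, 0,0,-0.46,0,0,0,0,0,0,-0.46,0,0,0,0,0,0,-0.3,0,0,0,0, 0,0,0.1,0,0,0,0, 0,0,0.2,0,0,0,0,0,0,0.2,0,0,0,0]'
python3 -m jog '[0.2,-1,0,0,0,0.1,1,0.2,-1,0,0,0,0.1,1,0.2,-1,0,0,0,0.1,1,0.2,-1,0,0,0,0.1,1,0.2,-1,0,0,0,0.1,1]'
python3 - <<'E'
from h import *
p,d,c=cam('top');W=cloud(d,c)
for n,b,h in [('o0',(355,250,50,40),.021),('o3',(395,170,40,40),.020)]:
    print(n,rect(W,d,b,h-.006,h+.006))
print(env.get_state()['tcp_pos'])
save(cv2.resize(p[130:300,280:480],None,fx=3.5,fy=3.5),'t3.png')
E
```

```text
clock: 10.68
tcp_pos: [0.5496, -0.1814, 0.1958]
orientation: [0.005, 0.71, 0.704, 0.002]
wrist_force: [0.9, -0.7, 0.8]
finger_gap: 0.0426
grip_force: 0.0
clock: 11.1
tcp_pos: [0.5876, -0.3829, 0.1902]
orientation: [0.002, 0.591, 0.807, -0.0]
wrist_force: [0.5, -0.6, 0.5]
finger_gap: 0.0852
grip_force: 0.0
o0 [ 386.5 -277.6    4.3    1.6  -46.9]
o3 [ 620.4 -427.8   49.4   44.2   26.5]
[ 0.58792174 -0.39005585  0.18811791]
```

View pics/t3.png

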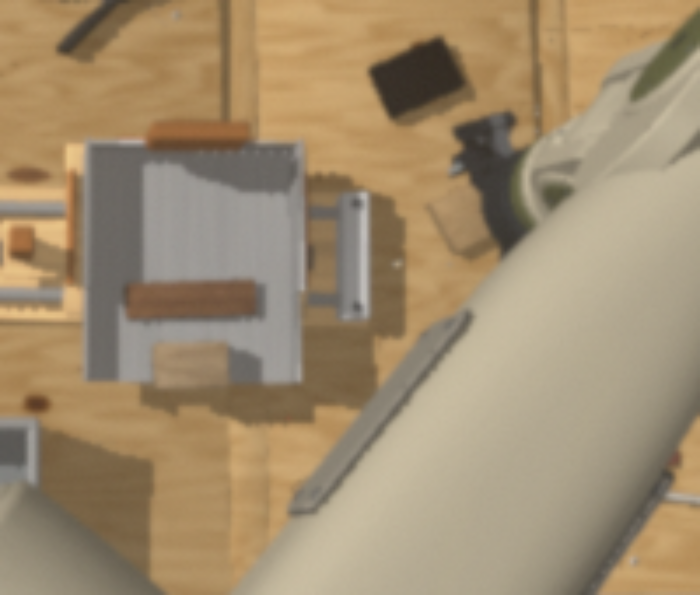

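offcut_1 and offcut_2 lie in the tray, at about (190,365) and (192,300) in the crop. On to offcut_3.

```bash

python3 -m jog '[0.195,-0.28,0,0,0,0.053,1,0.195,-0.28,0,0,0,0.053,1,0.195,-0.28,0,0,0,0.053,1,0.195,-0.28,-0.5,0,0,0.053,1,0.195,-0.28,-0.5,0,0,0.053,1,0.195,-0.28,-0.5,0,0,0.053,1,0.195,-0.28,-0.5,0,0,0.053,1,0.195,-0.28,-0.5,0,0,0.053,1]'
python3 - <<'E'
from h import *
p,d,c=cam('wrist');s=env.get_state();print(s['tcp_pos'],s['orientation'])
T=np.array(c['tool_from_camera']);from scipy.spatial.transform import Rotation as Ro
w,x,y,zz=s['orientation'];R=Ro.from_quat([x,y,zz,w]).as_matrix()
v,u=np.mgrid[:420,:560];P=np.stack([(u-c['cx'])/c['fx']*d,(v-c['cy'])/c['fy']*d,d],-1)
W=(P@T[:3,:3].T+T[:3,3])@R.T+s['tcp_pos']
m=((W[...,2]>.012)&(W[...,2]<.025)&(d>0)&(np.hypot(W[...,0]-.627,W[...,1]+.44)<.06)).astype(np.uint8)
r=cv2.minAreaRect((W[m>0][:,:2]*1000).astype(np.float32));print(r)
E
```

```text
clock: 11.82
tcp_pos: [0.6257, -0.4353, 0.0886]
orientation: [-0.001, 0.522, 0.853, 0.0]
wrist_force: [0.2, -0.0, 1.3]
finger_gap: 0.0858
grip_force: 0.0
[ 0.62680693 -0.43631168  0.09083112] [ 1.17890752e-03  5.21652253e-01  8.53157381e-01 -1.42624436e-04]
((631.1056518554688, -440.1781005859375), (50.10176086425781, 70.1477279663086), 27.479949951171875)
```

```bash

python3 -m jog '[0.015,-0.02,-0.2,0,0,0,0.7, 0.015,-0.02,-0.35,0,0,0,0.6, 0.015,-0.02,-0.435,0,0,0,0.6,0.015,-0.02,-0.435,0,0,0,0.6,0.015,-0.02,-0.435,0,0,0,0.6, 0.015,-0.02,-0.435,0,0,0,-1,0.015,-0.02,-0.435,0,0,0,-1,0.015,-0.02,-0.435,0,0,0,-1,0.015,-0.02,-0.435,0,0,0,-1,0.015,-0.02,-0.435,0,0,0,-1,0.015,-0.02,-0.435,0,0,0,-1]' 60
python3 -m jog '[0,0,0.75,0,0,0,-1,0,0,0.75,0,0,0,-1,0,0,0.75,0,0,0,-1,0,0,0.75,0,0,0,-1,0,0,0.75,0,0,0,-1]'
```

```text
clock: 12.78
tcp_pos: [0.6314, -0.442, 0.0062]
orientation: [0.004, 0.522, 0.853, -0.001]
wrist_force: [-0.3, 0.1, 7.3]
finger_gap: 0.0481
grip_force: 63.5
clock: 13.2
tcp_pos: [0.6324, -0.4429, 0.163]
orientation: [0.008, 0.522, 0.853, -0.001]
wrist_force: [0.6, -0.1, 0.8]
finger_gap: 0.048
grip_force: 62.7
```

```bash

python3 -m jog '[-0.1,0.75,0.05,0,0,-0.153,-1,-0.1,0.75,0.05,0,0,-0.153,-1,-0.1,0.75,0.05,0,0,-0.153,-1,-0.1,0.75,0.05,0,0,-0.153,-1,-0.1,0.75,0.05,0,0,-0.153,-1]'
python3 -m jog '[0,0.785,0,0,0,0,-1,0,0.785,0,0,0,0,-1,0,0.785,0,0,0,0,-1,0,0.785,0,0,0,0,-1,0,0.785,0,0,0,0,-1,0,0.785,0,0,0,0,-1,0,0.785,0,0,0,0,-1]'
```

```text
clock: 13.62
tcp_pos: [0.6089, -0.2844, 0.1639]
orientation: [-0.0, 0.709, 0.705, 0.001]
wrist_force: [0.7, -1.5, -1.2]
finger_gap: 0.0482
grip_force: 62.7
clock: 14.2
tcp_pos: [0.6098, -0.1338, 0.1624]
orientation: [0.001, 0.709, 0.705, 0.0]
wrist_force: [0.2, -0.0, -0.7]
finger_gap: 0.0481
grip_force: 62.7
```

```bash

python3 -m jog '[0,0,-0.2,0,0,0,-1, 0,0,-0.35,0,0,0,-1, 0,0,-0.47,0,0,0,-1, 0,0,-0.5,0,0,0,-1,0,0,-0.5,0,0,0,-1, 0,0,-0.5,0,0,0,0.4, 0,0,-0.5,0,0,0,0.4,0,0,-0.5,0,0,0,0.4,0,0,-0.3,0,0,0,0.4, 0,0,0.1,0,0,0,0.4, 0,0,0.1,0,0,0,0.4,0,0,0.1,0,0,0,0.4]'
python3 -m jog '[-0.5,-0.5,0,0,0,0.078,1,-0.5,-0.5,0,0,0,0.078,1,-0.5,-0.5,0,0,0,0.078,1,-0.5,-0.5,0,0,0,0.078,1]'
python3 -m jog '[-0.62,-0.44,0,0,0,0.078,1,-0.62,-0.44,0,0,0,0.078,1,-0.62,-0.44,0,0,0,0.078,1,-0.62,-0.44,0,0,0,0.078,1,-0.62,-0.44,-0.45,0,0,0.078,1,-0.62,-0.44,-0.45,0,0,0.078,1,-0.62,-0.44,-0.45,0,0,0.078,1,-0.62,-0.44,-0.45,0,0,0.078,1]'
cat >> h.py <<'E'
def wcloud():
    from scipy.spatial.transform import Rotation as Ro
    s=env.get_state();p,d,c=cam('wrist');T=np.array(c['tool_from_camera'])
    R=Ro.from_quat(np.roll(s['orientation'],-1)).as_matrix()
    v,u=np.mgrid[:420,:560];P=np.stack([(u-c['cx'])/c['fx']*d,(v-c['cy'])/c['fy']*d,d],-1)
    return p,d,(P@T[:3,:3].T+T[:3,3])@R.T+s['tcp_pos'],s
def wrect(W,d,x,y,r,lo,hi):
    m=(W[...,2]>lo)&(W[...,2]<hi)&(d>0)&(np.hypot(W[...,0]-x,W[...,1]-y)<r)
    return cv2.minAreaRect((W[m][:,:2]*1000).astype(np.float32))
E
python3 - <<'E'
from h import *
p,d,W,s=wcloud();print(s['tcp_pos'],s['orientation'],wrect(W,d,.386,-.322,.07,.013,.026))
E
```

```text
clock: 15.2
tcp_pos: [0.6146, -0.1352, 0.1921]
orientation: [0.008, 0.71, 0.704, 0.004]
wrist_force: [2.1, -0.4, 0.3]
finger_gap: 0.0596
grip_force: 0.0
clock: 15.53
tcp_pos: [0.5076, -0.2363, 0.1829]
orientation: [0.002, 0.619, 0.785, -0.0]
wrist_force: [0.4, 0.1, -0.5]
finger_gap: 0.0852
grip_force: 0.0
clock: 16.2
tcp_pos: [0.3839, -0.3201, 0.09]
orientation: [-0.002, 0.518, 0.855, 0.001]
wrist_force: [1.0, 0.5, -0.2]
finger_gap: 0.0859
grip_force: 0.0
[ 0.38386365 -0.32006561  0.09004517] [-1.96259306e-03  5.17883976e-01  8.55448199e-01  8.44809779e-04] ((388.64849853515625, -320.6046447753906), (45.1829833984375, 90.49320983886719), 28.679309844970703)
```

```bash

python3 -m jog '[0.022,0,-0.2,0,0,0,0.7, 0.022,0,-0.35,0,0,0,0.5, 0.022,0,-0.435,0,0,0,0.5,0.022,0,-0.435,0,0,0,0.5,0.022,0,-0.435,0,0,0,0.5, 0.022,0,-0.435,0,0,0,-1,0.022,0,-0.435,0,0,0,-1,0.022,0,-0.435,0,0,0,-1,0.022,0,-0.435,0,0,0,-1,0.022,0,-0.435,0,0,0,-1,0.022,0,-0.435,0,0,0,-1]' 60
python3 -m jog '[0,0,0.8,0,0,0,-1,0,0,0.8,0,0,0,-1,0,0,0.8,0,0,0,-1,0,0,0.8,0,0,0,-1, 0.56,0.25,0.8,0,0,-0.078,-1, 0.56,0.25,0.8,0,0,-0.078,-1, 0.56,0.25,0.8,0,0,-0.078,-1, 0.56,0.25,0.8,0,0,-0.078,-1, 0.56,0.25,0.8,0,0,-0.078,-1]'
python3 -m jog '[0.55,0.25,0,0,0,-0.078,-1,0.55,0.25,0,0,0,-0.078,-1,0.55,0.25,0,0,0,-0.078,-1,0.55,0.25,0,0,0,-0.078,-1,0.55,0.25,0,0,0,-0.078,-1,0.55,0.25,0,0,0,-0.078,-1]'
```

```text
clock: 17.17
tcp_pos: [0.3916, -0.3231, 0.0076]
orientation: [0.003, 0.517, 0.856, -0.001]
wrist_force: [0.9, 0.0, 5.8]
finger_gap: 0.0433
grip_force: 61.1
clock: 17.92
tcp_pos: [0.504, -0.2703, 0.1664]
orientation: [0.002, 0.617, 0.787, 0.0]
wrist_force: [-0.4, 0.2, -0.8]
finger_gap: 0.0435
grip_force: 61.7
clock: 18.42
tcp_pos: [0.6104, -0.2217, 0.165]
orientation: [-0.0, 0.71, 0.704, -0.0]
wrist_force: [0.0, 0.5, -0.3]
finger_gap: 0.0433
grip_force: 61.7
```

```bash

python3 -m jog '[0,0.01,-0.2,0,0,0,-1, 0,0.01,-0.35,0,0,0,-1, 0,0.01,-0.47,0,0,0,-1, 0,0.01,-0.51,0,0,0,-1,0,0.01,-0.51,0,0,0,-1, 0,0.01,-0.51,0,0,0,0.3, 0,0.01,-0.51,0,0,0,0.3,0,0.01,-0.51,0,0,0,0.3,0,0.01,-0.3,0,0,0,0.3, 0,0.01,0.1,0,0,0,0.3, 0,0.01,0.1,0,0,0,0.3,0,0,0.1,0,0,0,0.3]'
python3 -m jog '[-0.6,0.9,0.3,0,0,0,0,-0.6,0.9,0.3,0,0,0,0,-0.6,0.9,0.3,0,0,0,0,-0.6,0.9,0.3,0,0,0,0,-0.6,0.9,0.3,0,0,0,0,-0.6,0.9,0.3,0,0,0,0,-0.6,0.9,0.3,0,0,0,0]'
python3 - <<'E'
from h import *
p,d,c=cam('top');W=cloud(d,c);print(env.get_state()['tcp_pos'])
print('post',rect(W,d,(275,185,24,30),.105,.125),'grip',rect(W,d,(315,160,40,20),.13,.15))
save(cv2.resize(p[130:300,180:400],None,fx=3.5,fy=3.5),'t4.png')
E
```

```text
clock: 19.42
tcp_pos: [0.6145, -0.224, 0.196]
orientation: [0.008, 0.71, 0.704, 0.002]
wrist_force: [0.7, -1.0, 1.6]
finger_gap: 0.0556
grip_force: 0.0
clock: 20.0
tcp_pos: [0.4896, -0.0394, 0.2476]
orientation: [0.001, 0.709, 0.705, 0.001]
wrist_force: [0.1, -0.2, -0.3]
finger_gap: 0.0425
grip_force: 0.0
[ 0.49108311 -0.04089572  0.24675379]Traceback (most recent call last):
  File "<stdin>", line 3, in <module>
  File "h.py", line 15, in rect
    n,l,st,_=cv2.connectedComponentsWithStats(m,connectivity=4);k=1+np.argmax(st[1:,4])
                                                                    ~~~~~~~~~^^^^^^^^^^
    return _wrapfunc(a, 'argmax', axis=axis, out=out, **kwds)
    return bound(*args, **kwds)
ValueError: attempt to get argmax of an empty sequence
```

```bash

python3 - <<'E'
from h import *
p,d,c=cam('top');a=cv2.resize(p[130:310,220:420],(600,540));q,_,_=cam('wrist')
save(a,'t4.png')
E
```

```text
(no output)
```

View pics/t4.png

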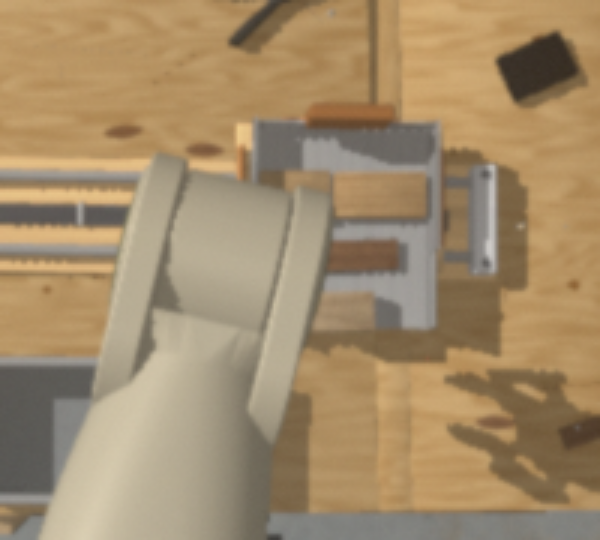

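All four offcuts lie in the tray, in the crop at about (305,190), (380,195), (360,255) and (340,312). Next I'll grip the post.

```bash

python3 -m jog '[0.508,0.02,0,0,0,0,0.1,0.508,0.02,0,0,0,0,0.1,0.508,0.02,0,0,0,0,0.1,0.508,0.02,-0.2,0,0,0,0.1,0.508,0.02,-0.4,0,0,0,0.1,0.508,0.02,-0.6,0,0,0,0.1,0.508,0.02,-0.75,0,0,0,0.1,0.508,0.02,-0.84,0,0,0,0.1,0.508,0.02,-0.84,0,0,0,0.1,0.508,0.02,-0.84,0,0,0,0.1]'
python3 -m jog '[0,0,0,0,0,0,-1,0,0,0,0,0,0,-1,0,0,0,0,0,0,-1,0,0,0,0,0,0,-1,0,0,0,0,0,0,-1,0,0,0,0,0,0,-1]' 60
```

```text
clock: 20.98
tcp_pos: [0.5925, -0.0384, 0.0749]
orientation: [-0.001, 0.71, 0.704, -0.001]
wrist_force: [0.9, 0.3, 0.1]
finger_gap: 0.047
grip_force: 0.0
clock: 21.48
tcp_pos: [0.5933, -0.0377, 0.0786]
orientation: [0.001, 0.71, 0.704, 0.0]
wrist_force: [-4.3, -1.1, 6.5]
finger_gap: 0.0215
grip_force: 61.4
```

```bash

python3 -m jog '[0,0.02,0,0,0,0,-1,0.002,0.08,0,0,0,0,-1,0.003,0.14,0,0,0,0,-1,0.004,0.2,0,0,0,0,-1,0.005,0.26,0,0,0,0,-1,0.006,0.32,0,0,0,0,-1,0.007,0.38,0,0,0,0,-1,0.008,0.44,0,0,0,0,-1,0.009,0.5,0,0,0,0,-1,0.01,0.54,0,0,0,0,-1,0.01,0.56,0,0,0,0,-1,0.01,0.56,0,0,0,0,-1]'
```

```text
clock: 22.48
tcp_pos: [0.5962, 0.0763, 0.0786]
orientation: [0.001, 0.71, 0.705, 0.002]
wrist_force: [-1.3, 1.7, 5.4]
finger_gap: 0.0218
grip_force: 62.0
```

```bash

python3 -m jog '[0.002,0.02,0,0,0,0,-1,0.002,0.08,0,0,0,0,-1,0.004,0.15,0,0,0,0,-1,0.006,0.22,0,0,0,0,-1,0.007,0.29,0,0,0,0,-1,0.008,0.36,0,0,0,0,-1,0.009,0.43,0,0,0,0,-1,0.01,0.5,0,0,0,0,-1,0.012,0.56,0,0,0,0,-1,0.014,0.62,0,0,0,0,-1,0.016,0.67,0,0,0,0,-1,0.016,0.70,0,0,0,0,-1]'
python3 -m jog '[0,0.06,0,0,0,0,-1,0.002,0.08,0,0,0,0,-1,0.002,0.11,0,0,0,0,-1,0.002,0.11,0,0,0,0,-1]'
```

```text
clock: 23.48
tcp_pos: [0.5998, 0.2164, 0.0786]
orientation: [0.001, 0.71, 0.704, 0.002]
wrist_force: [0.1, -2.2, 6.0]
finger_gap: 0.0215
grip_force: 61.9
clock: 23.82
tcp_pos: [0.6002, 0.2315, 0.0785]
orientation: [0.005, 0.711, 0.703, -0.003]
wrist_force: [-1.0, -21.1, 10.6]
finger_gap: 0.0215
grip_force: 61.8
```

```bash

python3 -m jog '[0,0,0,0,0,0,0.1,0,0,0,0,0,0,0.1,0,0,0,0,0,0,0.1,0,0,0.2,0,0,0,0.1,0,0,0.9,0,0,0,0.1,0,0,0.9,0,0,0,0.1,0,0,0.9,0,0,0,0.1,0,0,0.9,0,0,0,0.1,0,0,0.9,0,0,0,0.1]'
python3 -m jog '[-0.6,-0.95,0,0,0,0,0.1,-0.6,-0.95,0,0,0,0,0.1,-0.6,-0.95,0,0,0,0,0.1,-0.6,-0.95,0,0,0,0,0.1,-0.6,-0.95,0,0,0,0,0.1,-0.6,-0.95,0,0,0,0,0.1]'
python3 -m jog '[-0.2,-0.95,0,0,0,0,0.1,-0.2,-0.95,0,0,0,0,0.1,-0.2,-0.95,0,0,0,0,0.1,-0.2,-0.95,0,0,0,0,0.1,-0.2,-0.95,0,0,0,0,0.1]'
python3 - <<'E'
from h import *
p,d,c=cam('top');W=cloud(d,c);print(env.get_state()['tcp_pos'])
save(cv2.resize(p[130:310,150:350],(600,540)),'t5.png')
print('post',rect(W,d,(155,185,30,30),.105,.125));print('grip',rect(W,d,(195,155,50,26),.13,.15))
m=(W[...,2]>.085)&(W[...,2]<.11)&(d>0)
for x0,x1,y0,y1 in[(.42,.47,-.02,.18),(.30,.34,-.02,.18)]:
    k=m&(W[...,0]>x0)&(W[...,0]<x1)&(W[...,1]>y0)&(W[...,1]<y1);q=W[k];print('rim',q[:,0].min(),np.median(q[:,0]),q[:,0].max(),np.polyfit(q[:,1],q[:,0],1),np.median(q[:,2]))
E
```

```text
clock: 24.57
tcp_pos: [0.6011, 0.2384, 0.2629]
orientation: [0.002, 0.709, 0.705, 0.005]
wrist_force: [0.2, 0.3, 0.1]
finger_gap: 0.047
grip_force: 0.0
clock: 25.07
tcp_pos: [0.4754, 0.0447, 0.2556]
orientation: [-0.001, 0.71, 0.704, -0.001]
wrist_force: [-0.3, 1.0, 0.2]
finger_gap: 0.0471
grip_force: 0.0
clock: 25.48
tcp_pos: [0.4378, -0.1454, 0.2556]
orientation: [-0.0, 0.71, 0.704, -0.0]
wrist_force: [1.2, -0.8, 0.4]
finger_gap: 0.0469
grip_force: 0.0
[ 0.43763654 -0.14873302  0.2554977 ]Traceback (most recent call last):
  File "<stdin>", line 4, in <module>
  File "h.py", line 15, in rect
    n,l,st,_=cv2.connectedComponentsWithStats(m,connectivity=4);k=1+np.argmax(st[1:,4])
                                                                    ~~~~~~~~~^^^^^^^^^^
    return _wrapfunc(a, 'argmax', axis=axis, out=out, **kwds)
    return bound(*args, **kwds)
ValueError: attempt to get argmax of an empty sequence
```

View pics/t5.png

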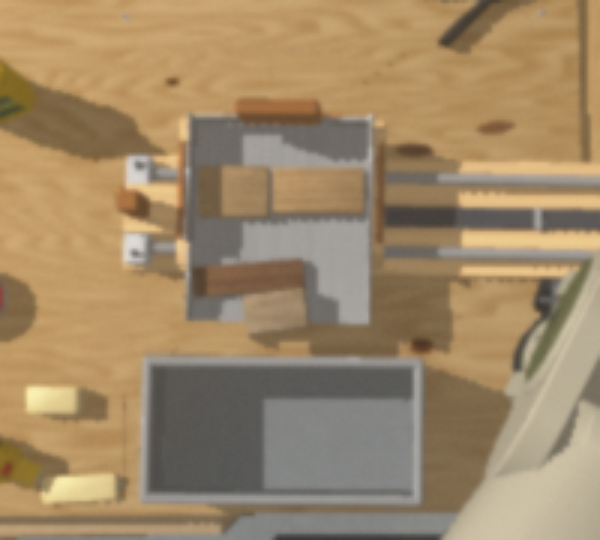

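The carriage is in the tipping station with all four offcuts in the tray. offcut_1 is at the front lip, at (277,308) in the crop. I'll measure the tray, rim and offcut_1.

```bash

python3 - <<'E'
from h import *
p,d,c=cam('top');W=cloud(d,c)
def pr(n,x0,x1,y0,y1,lo,hi):
    k=(W[...,2]>lo)&(W[...,2]<hi)&(d>0)&(W[...,0]>x0)&(W[...,0]<x1)&(W[...,1]>y0)&(W[...,1]<y1);q=W[k]
    r=cv2.minAreaRect((q[:,:2]*1000).astype(np.float32));print(n,len(q),np.round(r[0],1),np.round(r[1],1),round(r[2],1),'zmed',np.median(q[:,2]).round(4))
    return q
pr('grip',.64,.71,.02,.16,.13,.155)
pr('post',.57,.63,.19,.26,.105,.125)
pr('o1',.45,.55,.0,.16,.078,.1)
q=pr('floor',.42,.62,.01,.17,.049,.060);print(q[:,0].min())
for a in((.42,.47,-.02,.19),(.29,.34,-.02,.19)):
    q=pr('rim',*a,.085,.112);print(np.polyfit(q[:,1],q[:,0],1),q[:,0].min(),q[:,0].max())
pr('rimall',.28,.47,-.08,.25,.09,.112)
pr('lwall',.45,.70,.165,.19,.07,.112);pr('rwall',.45,.70,-.02,.01,.07,.112)
E
```

```text
grip 167 [681.6  85.9] [79.3 15.1] 89.6 zmed 0.1395
post 59 [598.3 230.7] [20.9 20.8] 88.5 zmed 0.1133
o1 289 [502.1  60.1] [ 49.1 126.2] 6.8 zmed 0.0855
floor 1278 [545.8  90.6] [156.8 144.4] 89.7 zmed 0.0537
0.47365421119678547
rim 242 [442.4  84.9] [209.4   8.6] 89.6 zmed 0.0994
[0.01669843 0.44187966] 0.43736875981926754 0.44738540974303476
rim 253 [313.7  85. ] [207.9   9.6] 88.7 zmed 0.0997
[0.02035998 0.31209815] 0.30702349177218274 0.3199982053997565
rimall 921 [378.4  85.9] [268.7 139.6] 89.0 zmed 0.0996
lwall 188 [585.8 172.5] [ 13.1 201.1] 88.6 zmed 0.082
rwall 93 [581.4   3.2] [ 11.7 200.3] 89.3 zmed 0.0848
```

```bash

python3 -m jog '[0.61,0.59,0,0,0,0,0.1,0.61,0.59,0,0,0,0,0.1,0.61,0.59,0,0,0,0,0.1,0.61,0.59,0,0,0,0,0.1,0.61,0.59,0,0,0,0,0.1,0.61,0.59,0,0,0,0,0.1]'
python3 -m jog '[0.61,0.59,0,0,0,0,0.1,0.61,0.59,0,0,0,0,0.1,0.61,0.59,0,0,0,0,0.1,0.61,0.59,0,0,0,0,0.1,0.61,0.59,0,0,0,0,0.1,0.61,0.59,0,0,0,0,0.1,0.61,0.59,0,0,0,0,0.1]'
python3 - <<'E'
from h import *
p,d,W,s=wcloud();print(s['tcp_pos']);print(wrect(W,d,.681,.087,.06,.132,.155))
E
```

```text
clock: 26.08
tcp_pos: [0.5616, -0.0221, 0.2548]
orientation: [-0.001, 0.708, 0.706, -0.0]
wrist_force: [0.3, 0.3, 0.4]
finger_gap: 0.0474
grip_force: 0.0
clock: 26.67
tcp_pos: [0.6818, 0.0926, 0.2556]
orientation: [-0.001, 0.71, 0.705, -0.001]
wrist_force: [-0.5, -0.1, 0.3]
finger_gap: 0.047
grip_force: 0.0
[0.6817706  0.09256672 0.25563682]
((685.340576171875, 88.44119262695312), (78.63418579101562, 16.040437698364258), 88.69992065429688)
```

```bash

python3 -m jog '[0.01,-0.02,-0.15,0,0,0,0.1,0.01,-0.02,-0.35,0,0,0,0.1,0.01,-0.02,-0.5,0,0,0,0.1,0.01,-0.02,-0.65,0,0,0,0.1,0.01,-0.02,-0.75,0,0,0,0.1,0.01,-0.02,-0.79,0,0,0,0.1,0.01,-0.02,-0.79,0,0,0,0.1,0.01,-0.02,-0.79,0,0,0,0.1]'
python3 -m jog '[0,0,0,0,0,0,-1,0,0,0,0,0,0,-1,0,0,0,0,0,0,-1,0,0,0,0,0,0,-1,0,0,0,0,0,0,-1,0,0,0,0,0,0,-1,0,0,0,0,0,0,-1,0,0,0,0,0,0,-1]' 120
```

```text
clock: 27.38
tcp_pos: [0.6847, 0.0879, 0.1003]
orientation: [0.001, 0.71, 0.704, 0.0]
wrist_force: [0.6, -0.6, 1.1]
finger_gap: 0.0468
grip_force: 0.0
clock: 28.05
tcp_pos: [0.6845, 0.0888, 0.1012]
orientation: [0.0, 0.71, 0.704, 0.0]
wrist_force: [-5.4, -1.4, 7.9]
finger_gap: 0.0147
grip_force: 117.5
```

```bash

python3 -m jog '[0,0,0.03,0,0,0,-1,0,0,0.07,0,0,0,-1,0,0,0.12,0,0,0,-1,0,0,0.17,0,0,0,-1,0,0,0.22,0,0,0,-1,0,0,0.27,0,0,0,-1,0,0,0.32,0,0,0,-1,0,0,0.36,0,0,0,-1,0,0,0.38,0,0,0,-1,0,0,0.38,0,0,0,-1,0,0,0.38,0,0,0,-1]'
python3 - <<'E'
from h import *
p,d,W,s=wcloud();print(s['tcp_pos'],s['orientation'],s['wrist_force'],s['ft_torque'])
p,d,c=cam('scene');V=cloud(d,c);save(cv2.resize(p[150:310,200:400],(750,600)),'s6.png')
t,dt,ct=cam('top');T=cloud(dt,ct)
for nm,X,D in(('top',T,dt),('scene',V,d)):
    for a,b in((.41,.45),(.45,.52),(.52,.6)):
        k=(D>0)&(X[...,0]>a)&(X[...,0]<b)&(X[...,1]>-.01)&(X[...,1]<.19)&(X[...,2]>.115)&(X[...,2]<.2)
        print(nm,a,k.sum(),np.percentile(X[k][:,2],[5,30,90]).round(4) if k.sum() else '')
E
```

```text
clock: 28.97
tcp_pos: [0.6848, 0.0888, 0.1747]
orientation: [0.0, 0.71, 0.704, 0.0]
wrist_force: [0.3, 0.1, -4.5]
finger_gap: 0.0144
grip_force: 116.9
[0.68480392 0.08882659 0.17472259] [1.15663009e-04 7.09777971e-01 7.04425443e-01 1.17282034e-04] [ 0.32571761  0.05624346 -4.54594647] [-0.03962132 -0.44152253 -0.00713191]
top 0.41 0 
top 0.45 309 [0.1223 0.1255 0.1317]
top 0.52 690 [0.1228 0.1259 0.1466]
scene 0.41 0 
scene 0.45 676 [0.1239 0.1301 0.1574]
scene 0.52 1034 [0.1241 0.1279 0.1571]
```

View pics/s6.png

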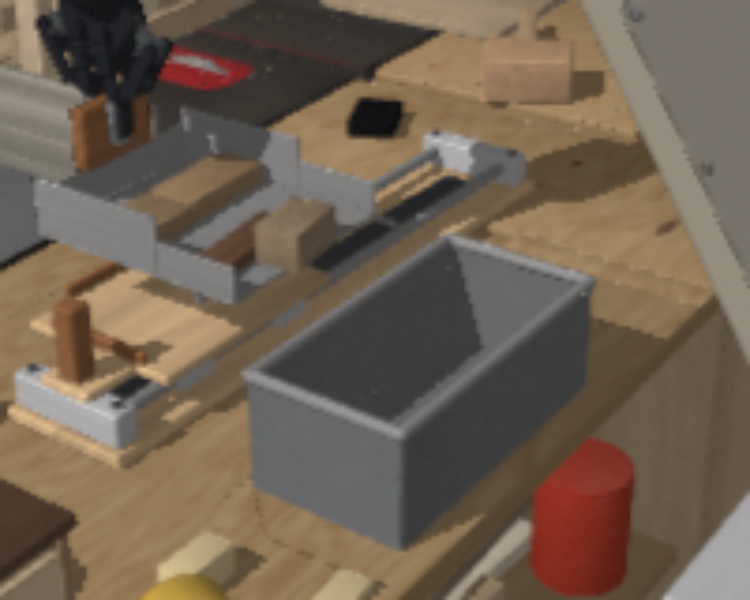

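The tray hangs level with its load, and the channel is above the rim height. I'll move it over the rim.

```bash

python3 -m jog '[-0.01,0,0,0,0,0,-1,-0.04,0,0,0,0,0,-1,-0.08,0,0,0,0,0,-1,-0.12,0,0,0,0,0,-1,-0.16,0,0,0,0,0,-1,-0.20,0,0,0,0,0,-1,-0.24,-0.01,0,0,0,0,-1,-0.28,-0.015,0,0,0,0,-1,-0.31,-0.015,0,0,0,0,-1,-0.335,-0.015,0,0,0,0,-1,-0.345,-0.015,0,0,0,0,-1,-0.345,-0.015,0,0,0,0,-1]'
python3 - <<'E'
from h import *
t,dt,ct=cam('top');T=cloud(dt,ct);save(cv2.resize(t[170:310,180:310],(650,700)[:2])[:600],'t7.png')
k=(dt>0)&(T[...,2]>.117)&(T[...,2]<.2)&(T[...,0]>.36)&(T[...,0]<.72)&(T[...,1]>-.03)&(T[...,1]<.2);q=T[k]
for y0 in np.arange(-.0,.18,.02):
    a=q[(q[:,1]>y0)&(q[:,1]<y0+.02)];print(round(y0,2),a[:,0].min().round(4),np.median(a[a[:,0]<.43][:,2]).round(4) if (a[:,0]<.43).any() else '')
k=(dt>0)&(T[...,2]>.085)&(T[...,2]<.11)&(T[...,0]>.41)&(T[...,0]<.47);k&=((T[...,1]<-.01)|(T[...,1]>.185))&(T[...,1]>-.03)&(T[...,1]<.205);print('rim sides',np.median(T[k],0))
L=(q[:,1]>.15)&(q[:,2]>.135);print('wallL front',q[L][:,0].min());L=(q[:,1]<.02)&(q[:,2]>.135);print('wallR',q[L][:,0].min() if L.any() else '')
print(env.get_state()['tcp_pos'])
E
```

```text
clock: 30.12
tcp_pos: [0.6153, 0.0859, 0.1749]
orientation: [0.0, 0.71, 0.704, 0.0]
wrist_force: [-0.7, 0.7, -5.6]
finger_gap: 0.0146
grip_force: 117.1
-0.0 0.4152 0.1271
0.02 0.4154 0.1279
0.04 0.4107 0.1271
0.06 0.4434 
0.08 0.5871 Traceback (most recent call last):
  File "<stdin>", line 5, in <module>
    return umr_minimum(a, axis, None, out, keepdims, initial, where)
ValueError: zero-size array to reduction operation minimum which has no identity
```

```bash

python3 -m jog '[-0.0075,0,0,0,0,0,-1,-0.0075,0,-0.02,0,0,0,-1,-0.0075,0,-0.04,0,0,0,-1,-0.0075,0,-0.06,0,0,0,-1,-0.0075,0,-0.075,0,0,0,-1,-0.0075,0,-0.09,0,0,0,-1,-0.0075,0,-0.09,0,0,0,-1,-0.0075,0,-0.09,0,0,0,-1]'
python3 -m jog '[0,0,-0.01,0,0,0,-1,0,0,-0.02,0,0,0,-1,0,0,-0.02,0,0,0,-1]'
python3 -m jog '[0,0,-0.01,0,0,0,-1,0,0,-0.01,0,0,0,-1,0,0,-0.01,0,0,0,-1]'
python3 -c "
from h import *
print(env.get_state()['ft_torque'])
p,d,c=cam('scene');save(cv2.resize(p[170:290,230:400],(765,540)),'s8.png')"
```

```text
clock: 30.83
tcp_pos: [0.614, 0.0858, 0.1563]
orientation: [-0.0, 0.71, 0.704, -0.0]
wrist_force: [-0.3, -0.2, -5.7]
finger_gap: 0.0148
grip_force: 117.2
clock: 31.08
tcp_pos: [0.6141, 0.0859, 0.1523]
orientation: [-0.0, 0.71, 0.704, -0.0]
wrist_force: [0.6, 0.1, -5.4]
finger_gap: 0.0148
grip_force: 117.4
clock: 31.33
tcp_pos: [0.6142, 0.0859, 0.1508]
orientation: [0.0, 0.71, 0.704, 0.0]
wrist_force: [0.8, 0.3, -4.2]
finger_gap: 0.0147
grip_force: 117.6
[ 0.0895919  -0.18913547 -0.02963885]
```

View pics/s8.png

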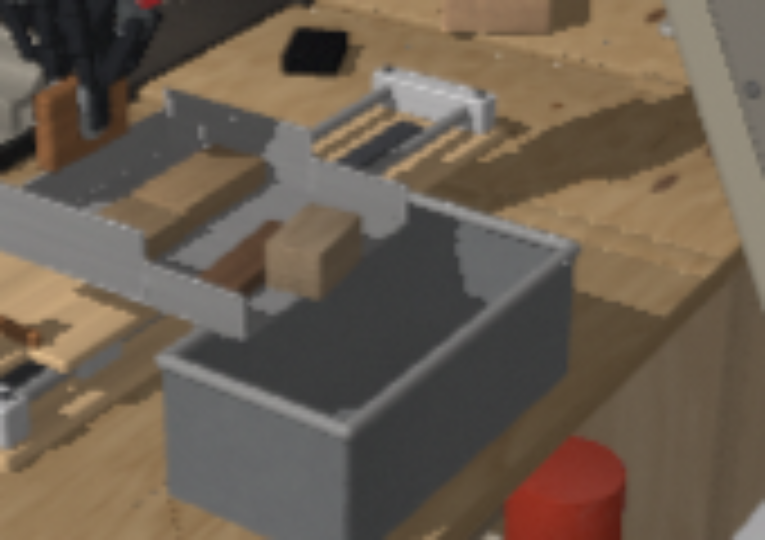

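The tray is level, resting on the rim, with all offcuts aboard. The force and torque show contact, and the net lift is 50 mm as expected. I'll start tipping.

```bash

python3 -m jog '[0,0,-0.008,0,0,0,-1,0,0,-0.008,0,0,0,-1]'
python3 -m jog '[-0.018,0,0.052,0,-0.0194,0,-1,-0.04,0,0.102,0,-0.0389,0,-1,-0.064,0,0.151,0,-0.0583,0,-1,-0.092,0,0.199,0,-0.0778,0,-1,-0.106,0,0.222,0,-0.0875,0,-1,-0.122,0,0.244,0,-0.0972,0,-1,-0.138,0,0.266,0,-0.1069,0,-1,-0.155,0,0.288,0,-0.1167,0,-1,-0.173,0,0.309,0,-0.1264,0,-1,-0.191,0,0.33,0,-0.1361,0,-1,-0.21,0,0.35,0,-0.1458,0,-1,-0.229,0,0.37,0,-0.1556,0,-1]'
```

```text
clock: 31.55
tcp_pos: [0.6147, 0.0859, 0.1498]
orientation: [0.0, 0.71, 0.704, 0.001]
wrist_force: [0.2, 0.1, 1.8]
finger_gap: 0.0145
grip_force: 118.2
clock: 32.55
tcp_pos: [0.5675, 0.0857, 0.2232]
orientation: [0.171, 0.689, 0.683, 0.172]
wrist_force: [-1.3, 0.5, -1.5]
finger_gap: 0.0146
grip_force: 118.4
```

```bash

python3 -m jog '[0,0,0,0,0,0,-1,0,0,0,0,0,0,-1,0,0,0,0,0,0,-1,-0.04,0,0.037,0,-0.0194,0,-1,-0.04,0,0.037,0,-0.0194,0,-1,-0.083,0,0.072,0,-0.0389,0,-1,-0.128,0,0.103,0,-0.0583,0,-1,-0.175,0,0.132,0,-0.0778,0,-1,-0.223,0,0.158,0,-0.0972,0,-1,-0.273,0,0.182,0,-0.1167,0,-1,-0.324,0,0.202,0,-0.1361,0,-1,-0.361,0,0.214,0,-0.15,0,-1]'
python3 -m jog '[0,0,0,0,0,0,-1,0,0,0,0,0,0,-1,0,0,0,0,0,0,-1,0,0,0,0,0,0,-1,0,0,0,0,0,0,-1,0,0,0,0,0,0,-1]'
python3 -c "
from h import *
print(env.get_state()['joint_pos'].round(2))
p,d,c=cam('scene');a=cv2.resize(p[130:290,200:400],(500,400));save(a,'s9.png')"
```

```text
clock: 33.55
tcp_pos: [0.4979, 0.0868, 0.2706]
orientation: [0.323, 0.631, 0.626, 0.325]
wrist_force: [4.8, 1.7, 0.5]
finger_gap: 0.0144
grip_force: 120.3
clock: 34.05
tcp_pos: [0.4988, 0.0868, 0.2705]
orientation: [0.323, 0.631, 0.626, 0.325]
wrist_force: [-0.9, 0.8, -3.9]
finger_gap: 0.015
grip_force: 122.5
[ 0.03 -0.47 -1.03  0.06 -0.02  1.59]
```

View pics/s9.png

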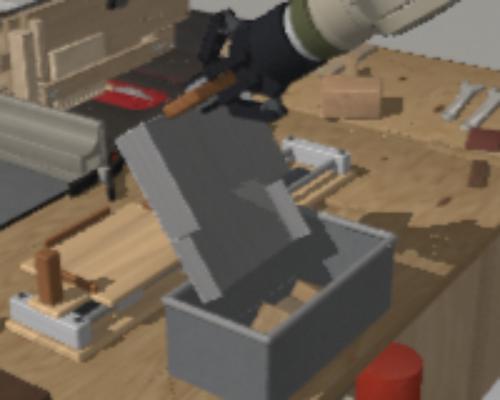

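The tray is empty and the offcuts are in the box, at around (285,305). I'll swing the tray back level.

```bash

python3 -m jog '[0.05,0,-0.015,0,0.0194,0,-1,0.1,0,-0.04,0,0.0389,0,-1,0.199,0,-0.09,0,0.0778,0,-1,0.288,0,-0.155,0,0.1167,0,-1,0.37,0,-0.23,0,0.1556,0,-1,0.44,0,-0.31,0,0.1944,0,-1,0.502,0,-0.4,0,0.2333,0,-1,0.552,0,-0.497,0,0.2722,0,-1,0.58,0,-0.58,0,0.3028,0,-1,0.58,0,-0.58,0,0.3028,0,-1,0.58,0,-0.58,0,0.3028,0,-1]'
```

```text
clock: 35.02
tcp_pos: [0.6173, 0.0863, 0.1504]
orientation: [-0.001, 0.71, 0.704, -0.001]
wrist_force: [0.2, -0.2, -3.4]
finger_gap: 0.0147
grip_force: 123.5
```

```bash

python3 -m jog '[0,0,0.06,0,0,0,-1,0,0,0.12,0,0,0,-1,0,0,0.12,0,0,0,-1,0.08,0.006,0.12,0,0,0,-1,0.2,0.0125,0.12,0,0,0,-1,0.3,0.0125,0.12,0,0,0,-1,0.336,0.0125,0.12,0,0,0,-1,0.336,0.0125,0.12,0,0,0,-1,0.336,0.0125,0.05,0,0,0,-1,0.336,0.0125,-0.03,0,0,0,-1,0.336,0.0125,-0.1,0,0,0,-1,0.336,0.0125,-0.15,0,0,0,-1]'
python3 -m jog '[0,0,-0.03,0,0,0,-1,0,0,-0.05,0,0,0,-1,0,0,-0.07,0,0,0,-1,0,0,-0.085,0,0,0,-1,0,0,-0.092,0,0,0,-1,0,0,-0.092,0,0,0,-1,0,0,-0.092,0,0,0,-1]'
```

```text
clock: 36.02
tcp_pos: [0.6804, 0.0894, 0.1239]
orientation: [0.0, 0.71, 0.705, -0.0]
wrist_force: [0.0, 0.2, -3.0]
finger_gap: 0.0146
grip_force: 123.4
clock: 36.6
tcp_pos: [0.6823, 0.0893, 0.1072]
orientation: [0.001, 0.71, 0.704, 0.001]
wrist_force: [-1.1, 0.4, -4.0]
finger_gap: 0.0146
grip_force: 123.4
```

```bash

python3 -m jog '[0.007,0,-0.01,0,0,0,-1,0.007,0,-0.02,0,0,0,-1,0.007,0,-0.028,0,0,0,-1,0.007,0,-0.03,0,0,0,-1,0.007,0,-0.03,0,0,0,-1]'
```

```text
clock: 37.02
tcp_pos: [0.6837, 0.0892, 0.1013]
orientation: [0.001, 0.71, 0.704, 0.001]
wrist_force: [-0.0, 0.1, -1.0]
finger_gap: 0.0146
grip_force: 124.0
```

```bash

python3 -m jog '[0,0,0,0,0,0,0.1,0,0,0,0,0,0,0.1,0,0,0,0,0,0,0.1,0,0,0,0,0,0,0.1,0,0,0.1,0,0,0,0.1,0,0,0.3,0,0,0,0.1,0,0,0.8,0,0,0,0.1,0,0,0.8,0,0,0,0.1,0,0,0.8,0,0,0,0.1,0,0,0.8,0,0,0,0.1]'
python3 -m jog '[-0.6,-0.6,0,0,0,0,0.1,-0.6,-0.6,0,0,0,0,0.1,-0.6,-0.6,0,0,0,0,0.1,-0.6,-0.6,0,0,0,0,0.1,-0.6,-0.6,0,0,0,0,0.1]'
python3 -m jog '[-0.6,-0.65,0,0,0,0,0.1,-0.6,-0.65,0,0,0,0,0.1,-0.6,-0.65,0,0,0,0,0.1,-0.6,-0.65,0,0,0,0,0.1,-0.6,-0.65,0,0,0,0,0.1,-0.6,-0.65,0,0,0,0,0.1]'
python3 - <<'E'
from h import *
p,d,c=cam('top');W=cloud(d,c);print(env.get_state()['tcp_pos'])
save(cv2.resize(p[130:310,150:350],(600,540)),'t10.png')
def pr(n,x0,x1,y0,y1,lo,hi):
    k=(W[...,2]>lo)&(W[...,2]<hi)&(d>0)&(W[...,0]>x0)&(W[...,0]<x1)&(W[...,1]>y0)&(W[...,1]<y1);q=W[k]
    r=cv2.minAreaRect((q[:,:2]*1000).astype(np.float32));print(n,len(q),np.round(r[0],1),np.round(r[1],1),round(r[2],1),'z',np.percentile(q[:,2],[5,50,95]).round(4))
pr('grip',.64,.71,.02,.16,.13,.155);pr('post',.57,.63,.19,.26,.105,.125)
pr('floorfront',.485,.55,.02,.15,.03,.1);pr('floorback',.6,.66,.02,.15,.03,.1)
E
```

```text
clock: 37.85
tcp_pos: [0.6857, 0.0893, 0.2679]
orientation: [0.005, 0.71, 0.704, 0.004]
wrist_force: [-0.4, 0.1, -0.5]
finger_gap: 0.0471
grip_force: 0.0
clock: 38.27
tcp_pos: [0.5578, -0.0339, 0.2599]
orientation: [-0.001, 0.711, 0.703, -0.002]
wrist_force: [0.2, -0.7, -0.4]
finger_gap: 0.0467
grip_force: 0.0
clock: 38.77
tcp_pos: [0.4416, -0.1624, 0.2607]
orientation: [0.001, 0.711, 0.703, 0.0]
wrist_force: [0.3, 0.2, -0.9]
finger_gap: 0.0472
grip_force: 0.0
[ 0.44276366 -0.16148196  0.26071391]
grip 167 [681.8  87.2] [77.  15.8] 89.0 z [0.1346 0.1399 0.1438]
post 62 [598.1 230.4] [20.5 20.7] 88.3 z [0.1066 0.1134 0.118 ]
floorfront 953 [517.2  85.6] [128.6  63.3] 89.5 z [0.0494 0.0536 0.0577]
floorback 836 [629.9  85.3] [ 59.7 129.4] 0.3 z [0.0491 0.0534 0.0577]
```

View pics/t10.png

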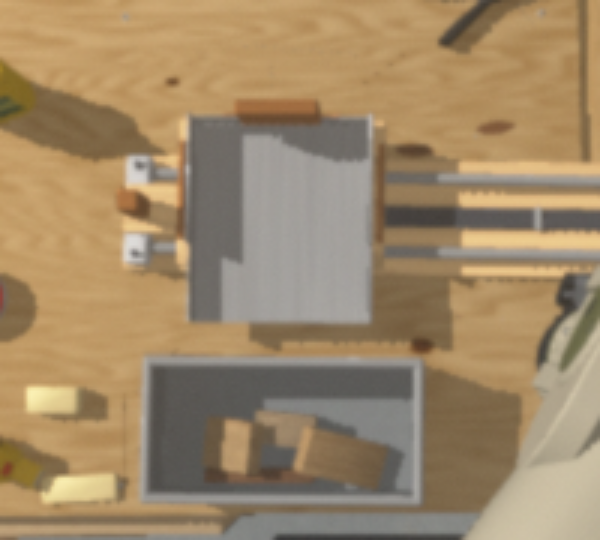

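All four offcuts are in the box, at (230,445), (285,430), (340,455) and (270,475). The tray is level in its seat. Back to the post.

```bash

python3 -m jog '[0.4,0.98,0,0,0,0,0.1,0.4,0.98,0,0,0,0,0.1,0.4,0.98,0,0,0,0,0.1,0.4,0.98,0,0,0,0,0.1,0.4,0.98,0,0,0,0,0.1,0.4,0.98,0,0,0,0,0.1]'
python3 -m jog '[0.39,0.98,0,0,0,0,0.1,0.39,0.98,0,0,0,0,0.1,0.39,0.98,0,0,0,0,0.1,0.39,0.98,0,0,0,0,0.1,0.39,0.98,0,0,0,0,0.1,0.39,0.98,0,0,0,0,0.1,0.39,0.98,0,0,0,0,0.1,0.39,0.98,0,0,0,0,0.1]'
```

```text
clock: 39.32
tcp_pos: [0.5256, 0.0426, 0.2601]
orientation: [0.0, 0.707, 0.707, 0.002]
wrist_force: [0.5, -0.2, 1.0]
finger_gap: 0.047
grip_force: 0.0
clock: 39.98
tcp_pos: [0.6009, 0.2325, 0.2598]
orientation: [0.001, 0.709, 0.705, -0.0]
wrist_force: [1.4, -0.1, 0.6]
finger_gap: 0.0471
grip_force: 0.0
```

Next: descend 0.182 m, grip the post and push back.

```bash

python3 -m jog '[0,-0.005,-0.2,0,0,0,0.1,0,-0.005,-0.4,0,0,0,0.1,0,-0.005,-0.6,0,0,0,0.1,0,-0.005,-0.75,0,0,0,0.1,0,-0.005,-0.86,0,0,0,0.1,0,-0.005,-0.91,0,0,0,0.1,0,-0.005,-0.91,0,0,0,0.1]'
python3 -m jog '[0,0,0,0,0,0,-1,0,0,0,0,0,0,-1,0,0,0,0,0,0,-1,0,0,0,0,0,0,-1,0,0,0,0,0,0,-1,0,0,0,0,0,0,-1]' 60
python3 -m jog '[0,-0.02,0,0,0,0,-1,-0.002,-0.07,0,0,0,0,-1,-0.003,-0.13,0,0,0,0,-1,-0.004,-0.2,0,0,0,0,-1,-0.005,-0.27,0,0,0,0,-1,-0.007,-0.34,0,0,0,0,-1,-0.008,-0.41,0,0,0,0,-1,-0.01,-0.48,0,0,0,0,-1,-0.012,-0.55,0,0,0,0,-1,-0.013,-0.60,0,0,0,0,-1,-0.013,-0.62,0,0,0,0,-1,-0.013,-0.62,0,0,0,0,-1]'
```

```text
clock: 40.57
tcp_pos: [0.5993, 0.2286, 0.0765]
orientation: [-0.0, 0.71, 0.704, -0.002]
wrist_force: [-0.2, 0.3, 0.2]
finger_gap: 0.0468
grip_force: 0.0
clock: 41.07
tcp_pos: [0.6002, 0.23, 0.0812]
orientation: [0.001, 0.71, 0.704, 0.0]
wrist_force: [-6.6, -1.9, 4.5]
finger_gap: 0.0212
grip_force: 61.2
clock: 42.07
tcp_pos: [0.5969, 0.1051, 0.0812]
orientation: [0.0, 0.71, 0.704, -0.0]
wrist_force: [-8.1, -0.9, 6.1]
finger_gap: 0.0211
grip_force: 61.3
```

```bash

python3 -m jog '[-0.002,-0.02,0,0,0,0,-1,-0.006,-0.07,0,0,0,0,-1,-0.012,-0.13,0,0,0,0,-1,-0.014,-0.2,0,0,0,0,-1,-0.016,-0.27,0,0,0,0,-1,-0.018,-0.34,0,0,0,0,-1,-0.02,-0.41,0,0,0,0,-1,-0.022,-0.48,0,0,0,0,-1,-0.024,-0.55,0,0,0,0,-1,-0.025,-0.61,0,0,0,0,-1,-0.025,-0.66,0,0,0,0,-1,-0.025,-0.69,0,0,0,0,-1]'
python3 -m jog '[0,-0.03,0,0,0,0,-1,0,-0.05,0,0,0,0,-1,0,-0.06,0,0,0,0,-1,0,-0.06,0,0,0,0,-1]'
```

```text
clock: 43.07
tcp_pos: [0.5934, -0.032, 0.0812]
orientation: [0.0, 0.71, 0.704, 0.001]
wrist_force: [-5.0, 5.8, 8.7]
finger_gap: 0.0213
grip_force: 61.7
clock: 43.4
tcp_pos: [0.5932, -0.0398, 0.0812]
orientation: [-0.002, 0.709, 0.705, 0.004]
wrist_force: [-5.2, 17.0, 9.4]
finger_gap: 0.0209
grip_force: 62.3
```

At the stop, with 17 N of reaction. Release, retreat and check.

```bash

python3 -m jog '[0,0.015,0,0,0,0,-1,0,0.015,0,0,0,0,0.2,0,0.015,0,0,0,0,0.2,0,0.015,0,0,0,0,0.2,0,0.015,0,0,0,0,0.2,0,0.015,0.2,0,0,0,0.2,0,0.015,0.9,0,0,0,0.2,0,0.015,0.9,0,0,0,0.2,0,0.015,0.9,0,0,0,0.2,0,0.015,0.9,0,0,0,0.2,0,0.015,0.9,0,0,0,0.2]'
python3 -m jog '[-0.7,0.98,0.1,0,0,0,0.2,-0.7,0.98,0.1,0,0,0,0.2,-0.7,0.98,0.1,0,0,0,0.2,-0.7,0.98,0.1,0,0,0,0.2,-0.7,0.98,0.1,0,0,0,0.2,-0.7,0.98,0.1,0,0,0,0.2,-0.7,0.98,0.1,0,0,0,0.2,-0.7,0.98,0.1,0,0,0,0.2]'
python3 - <<'E'
from h import *
p,d,c=cam('top');W=cloud(d,c);print(env.get_state()['tcp_pos'])
save(cv2.resize(p[130:310,150:400],(750,540)),'t11.png')
def pr(n,x0,x1,y0,y1,lo,hi):
    k=(W[...,2]>lo)&(W[...,2]<hi)&(d>0)&(W[...,0]>x0)&(W[...,0]<x1)&(W[...,1]>y0)&(W[...,1]<y1);q=W[k]
    if len(q)<5: return print(n,'hidden')
    r=cv2.minAreaRect((q[:,:2]*1000).astype(np.float32));print(n,len(q),np.round(r[0],1),np.round(r[1],1),round(r[2],1),'z',np.percentile(q[:,2],[5,50,95]).round(4))
pr('grip',.64,.71,-.25,-.11,.13,.155);pr('post',.56,.62,-.08,-.01,.105,.125)
pr('floorfront',.485,.53,-.25,-.12,.03,.1);pr('floorback',.6,.65,-.25,-.12,.03,.1)
E
```

```text
clock: 44.32
tcp_pos: [0.5966, -0.0417, 0.2648]
orientation: [0.005, 0.71, 0.704, 0.003]
wrist_force: [0.8, 0.3, -0.4]
finger_gap: 0.0512
grip_force: 0.0
clock: 44.98
tcp_pos: [0.4528, 0.1564, 0.2784]
orientation: [0.001, 0.709, 0.706, 0.0]
wrist_force: [0.5, -0.3, -0.6]
finger_gap: 0.0508
grip_force: 0.0
[0.45365046 0.15549903 0.2782833 ]
grip 168 [ 674.2 -182.4] [78.7 14. ] 89.6 z [0.1307 0.1401 0.1438]
post 51 [592.7 -38.2] [17.2 20.8] 89.5 z [0.1105 0.1149 0.1181]
floorfront 656 [ 507.7 -185.6] [128.7  42.5] 89.5 z [0.0501 0.0538 0.0579]
floorback 732 [ 625.  -184.9] [129.7  49.6] 89.8 z [0.0496 0.0535 0.058 ]
```

View pics/t11.png

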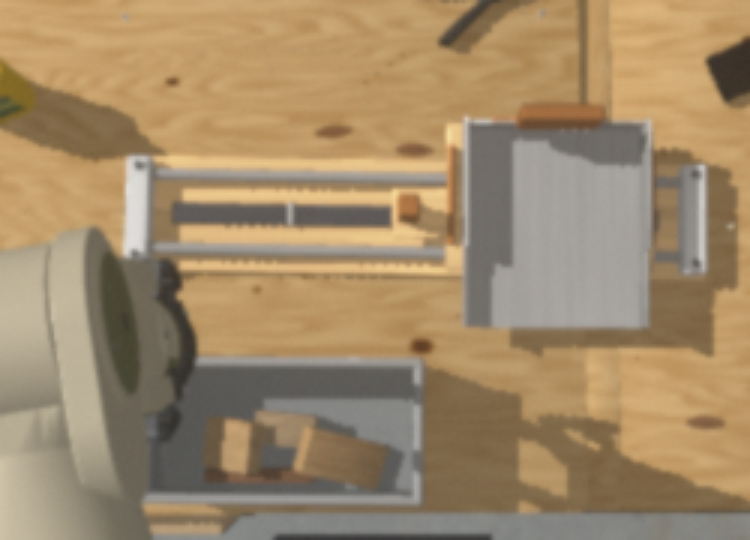

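The carriage is at the loading stop, with the post at (409,208) as at the start. The tray is empty and seated at (558,220), and the four offcuts are in the box around (290,450). I'll let the arm settle, then hand in.

```bash

python3 -m jog '[0,0,0,0,0,0,0.2,0,0,0,0,0,0,0.2,0,0,0,0,0,0,0.2,0,0,0,0,0,0,0.2]'
python3 -c "
from workcell import env
print(env.hand_in())"
```

```text
clock: 45.37
tcp_pos: [0.4543, 0.1544, 0.2784]
orientation: [0.001, 0.71, 0.704, 0.0]
wrist_force: [-0.5, 0.3, -0.3]
finger_gap: 0.0511
grip_force: 0.0
the job is handed in; nothing more can be done
None
```

I handed the job in at about 45 s: the last pictures show all four offcuts in the scrap box, the empty tray in its seat and the carriage at the loading stop; the hand-in returned no verdict.

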